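# Book a tin of parts into its tub

## Task

Put the labelled tin away: first lift the lid off the leaning black tub by its knob, clear of the pipe above, and set it down flat, knob up, in the middle of the plywood board. Then turn the tin standing on the scanner's pad until its label squarely faces the scanner window and keep it there for a second, and finally stand the tin, right way up, on the floor of the open tub. Set both things down without dropping them and leave the other things on the bench where they are.

Things in the scene. Friction and masses are not known exactly. Their poses are not given: they have to be found in the camera images.
- rack: Fixed tub stand, moved and turned each time; origin on the bench under the tub. A sloping wooden shelf carries the tub; a grey frame of 34 mm pipe bridges it: uprights at rack x = -18, y = +-170 mm, joined by a level pipe along y, centre 320 mm above the bench. It leaves no room for a vertical gripper over the knob: come in tilted, along the tub's axis.
- tub: Black square open tub fixed on the rack, 146 x 146 x 98 mm, walls and floor 6 mm, inside 134 x 134 x 92 mm. Origin: centre of its underside, 60 mm above the bench. z runs up out of the mouth, leaning 27 degrees from vertical towards rack -x (roughly the robot); y is level, x climbs away from the robot. The cross pipe's centre is at tub x = 102, z = 240 mm.
- lid: Loose grey square lid on the tub, 0.25 kg: plate 152 x 152 x 6 mm on a 124 x 124 x 10 mm plug sitting in the tub's mouth (5 mm play). Origin: centre of the plug's underside (88 mm along tub z when closed); z up through the knob. Plate top at z = 16 mm; steel knob: stem 22 mm thick to z = 29, round head 34 mm in diameter from z = 29 to 57 mm.
- lid_knob (a point): Middle of the lid's knob head, lid z = 46 mm: the point to grip; axes as the lid's.
- board_top (a point): Centre of the top of the fixed plywood board (200 x 200 x 15 mm, top 15 mm above the bench) where the lid is to be set; z up, x and y along its edges.
- scan_pad (a point): Centre of the round pad (90 mm wide, flush, 12 mm above the bench) on the fixed scanner's grey base plate; the tin starts here. Axes as the scanner's. Base plate: 120 mm along x, y = -182 to +58 mm. Scanner head: white block 100 x 60 mm, centred at y = -140 mm, top 132 mm above the bench.
- scan_window (a point): Centre of the dark window in the scanner head, 110 mm from the pad's centre along the scanner's -y and 62 mm above the bench; the window looks along the scanner's +y, over the pad.
- tin: Loose closed steel tin, upright cylinder 58 mm in diameter, 78 mm high, 0.3 kg. Origin: centre of its underside, z up. A white barred paper label, 34 x 54 mm, is on its +x side; a white strip of it, 22 mm wide, runs on the top from the centre to that side. At the start the label points 0.6 to 1.7 rad counterclockwise (from above) of the window.
- tin_label (a point): Middle of the label, on the tin's side 29 mm from its axis along tin +x, 45 mm up.
- carton: Bystander: loose cardboard box 90 x 70 x 65 mm, origin under its centre.
- coupling: Bystander: dark steel pipe coupling (ring), 72 mm wide, 50 mm high, origin under its centre.
- can: Bystander: plain steel can without label, 72 mm wide, 120 mm high, origin under its centre.
- jar: Bystander: jar 68 mm wide, 100 mm high, origin under its centre.
- wrench: Bystander: wrench 180 mm long lying flat on the bench.
Not all that is in view belongs to the job. What is shaped like the tin but blue or orange is not meant.

How it is judged:
By the outcome, as a careful person would: the job done as asked, in the order asked, and still so for the second after the job is handed in, with the robot touching nothing.
It also fails if it takes over 64 s, if anything falls off the work surface, if the arm or the gripper's body presses on something with over 40 N, if the wrist force passes 120 N, or if a joint passes its speed limit or range.

## Robot

A 6-joint arm with a two-finger parallel gripper is mounted at the origin on the work surface. World frame = base frame: x ahead of the robot, y to its left, z up, the work surface at z = 0. Lengths are in m, angles in rad, forces in N, time in s.
With the tool pointing down it reaches from about 0.35 to 0.85 m from the base axis. Payload 8.1 kg.
Tool frame: the origin (TCP) lies on the centre line of the jaws, within the pads' length; the fingertips stand 17 mm ahead of it and the grasp point (between the pads) lies 2 mm behind it; z points along the fingers, y is the line along which they close (so a half turn about z gives the same grasp; the last joint's range is limited). The gripper opens to 93 mm and grips with 3 to 60 N. Pads are 15 mm wide; open, the fingers measure 128 mm over their backs; the gripper's body (75 mm by 188 mm) begins 65 mm behind the grasp point.
Start: joints at [-1.223, 0.13, 1.488, -0, 1.523, -0.085], TCP at [0.252, -0.545, 0.236] pointing down, gripper open.
Joint ranges: [-2.96, 2.96], [-0.89, 2.26], [0.02, 2.5], [-1.34, 4.48], [0, 2.73], [-2.66, 2.66]. Speed limits (rad/s): [2.39, 2.39, 2.79, 3.14, 3.14, 3.14].

## Interface

Orientations are given as a rotation vector (axis times angle).
In Python, from plant import telemetry, viewer, order gives the robot as it stands.
- The arm moves only by the tool send_rows, never from a script. Its argument "plan" is a list that holds one entry, the list of rows, each a list of 5 numbers: the closure, from -1 (fully open) to 1 (shut), then the shift along the world's x, y, z normalised to -1 to 1, where 1 is 0.2 m, then the turn about the world's z normalised to -1 to 1, where 1 is 60 degrees. A call has 1 to 20 rows; each row is the pose to reach, as a shift and turn from the pose commanded when the call began; what a row does not reach only later rows make up. A row lasts 1/12 s, in which the tool goes at most 41.7 mm and 7.16 degrees, less where a joint would pass 70% of its speed; a pose out of reach is approached as far as the arm can. A call with a number of a shift or a turn outside -1 to 1 is refused whole. A call with a gripper value outside its range is refused whole. The fingers move at their own pace and stop on an object; "force" is the grip in N (left out, the last holds). Time passes only in rows, so rows that repeat a pose let the fingers close. It gives the time, the measured TCP pose, the force, the opening and the grip force at its end, in the units of the state.
- telemetry.read_state(): the state, without advancing time (a new reading comes with each control period).
- viewer.read_camera(name): name is "scene" or "side" or "wrist"; returns (picture, depth): 480x640x3 uint8, blue, green, red; 480x640 float32, m along the optical axis (not along the pixel's ray), 0 where there is no reading.
- viewer.calibration(name): a dict with "camera_matrix" (3x3 intrinsics, pixels), "dist_coeffs" ([k1, k2, p1, p2, k3] as OpenCV has them; the pictures are not rectified), "extrinsics" (4x4, takes a point from camera to world coordinates); the wrist camera has in their place "hand_eye" (4x4, takes a point from camera to tool coordinates, whose origin is the TCP and whose axes are the flange's). Camera axes: x right, y up, looking along -z (the intrinsics and any distortion apply to the point x, -y, -z); pixel columns grow to the right and rows downward; lengths in m; the calibration is good to about 2 mm. A picture is of the moment at which its call begins: read the wrist's pose just before it. calibration takes no time and is no camera call.
- order.close_job(): hands the job in; it is judged then, once.
The state is a dict: "t": time; "q": joint angles; "dq": joint speeds; "joint_torque": joint torques, N m; "tool_pos": TCP position; "orientation": TCP orientation; "force": force on the tool from outside, world axes, zero at the start; "wrist_torque": the same for the moment, N m; "opening": finger opening in m; "gripper_force": force on a finger pad.
Only numpy, scipy, OpenCV 4.12 (cv2) and the standard library are available. Lean on these libraries where they do the work, as an engineer would, in place of code of your own. Each camera call takes 0.05 s, during which the arm holds its last target. There are 200 camera calls.

## Working session

There is one attempt and no reset: what is moved stays moved. The work goes in short steps, Python scripts to look and compute and a tool call to move; the robot and the scene stay as the last step left them, time stands still between calls to the robot, and variables do not carry over. Pictures are saved under pics/ and viewed, at most 10 in all, crops included, and the job is handed in when it is done.

Besides the shell and the picture viewer there is one more tool, called after ">>>" as name(argument=value, ...), one argument or row to a line, values as JSON. send_rows: Moves the arm, as the interface text tells. Scaled input: -1 to 1 covers 0.2 m each way for a shift and 60 degrees each way for a turn. Its arguments: {"type":"object","properties":{"plan":{"type":"array"},"force":{"type":"number"}},"required":["plan"]}

```bash
ls; mkdir -p pics
cat > h.py <<'E'
import numpy as np,cv2
from scipy.spatial.transform import Rotation as R
from plant import telemetry,viewer,order
def grab(n):
    s=telemetry.read_state(); im,d=viewer.read_camera(n); c=viewer.calibration(n)
    K=np.array(c["camera_matrix"]);D=np.array(c["dist_coeffs"])
    if "extrinsics" in c: E=np.array(c["extrinsics"])
    else:
        T=np.eye(4);T[:3,:3]=R.from_rotvec(s["orientation"]).as_matrix();T[:3,3]=s["tool_pos"];E=T@np.array(c["hand_eye"])
    np.savez(f"{n}.npz",im=im,d=d,K=K,D=D,E=E); return im,d,K,D,E
def load(n):
    z=np.load(f"{n}.npz"); return [z[k] for k in("im","d","K","D","E")]
def rays(uv,K,D,E):
    p=cv2.undistortPoints(np.array(uv,float).reshape(-1,1,2),K,D)[:,0]
    return np.c_[p[:,0],-p[:,1],-np.ones(len(p))]@E[:3,:3].T,E[:3,3]
def onz(uv,z,K,D,E):
    r,o=rays(uv,K,D,E); return o+r*((z-o[2])/r[:,2])[:,None]
def cloud(im,d,K,D,E):
    v,u=np.mgrid[:480,:640]; r,o=rays(np.c_[u.ravel(),v.ravel()],K,D,E)
    return (o+r*d.reshape(-1,1)).reshape(480,640,3)
E
python3 - <<'E'
from h import *
s=telemetry.read_state();print({k:np.round(v,3).tolist() for k,v in s.items()})
for n in("scene","side"):
    im,d,K,D,E=grab(n);cv2.imwrite(f"pics/{n}0.png",im);print(n,E.round(3).tolist(),K[0,0],D,(d>0).mean())
E
```

```text
pics
{'t': 0.0, 'q': [-1.223, 0.131, 1.489, -0.0, 1.523, -0.085], 'dq': [0.001, 0.0, 0.001, -0.0, -0.0, -0.001], 'joint_torque': [-0.0, -55.986, -49.175, 0.077, 0.036, -0.0], 'tool_pos': [0.251, -0.544, 0.235], 'orientation': [-3.067, -0.674, 0.0], 'force': [0.434, 0.185, -0.416], 'wrist_torque': [-0.021, 0.033, 0.02], 'gripper_force': 0.0, 'opening': 0.093}
scene [[-0.697, -0.569, 0.435, 0.99], [0.717, -0.552, 0.426, 0.337], [-0.002, 0.609, 0.793, 0.967], [0.0, 0.0, 0.0, 1.0]] 473.7477148533845 [-0.06908139  0.          0.          0.          0.        ] 0.9959765625
side [[-0.963, 0.116, -0.242, 0.137], [-0.269, -0.448, 0.853, 1.176], [-0.009, 0.887, 0.463, 0.844], [0.0, 0.0, 0.0, 1.0]] 609.611568267433 [0.00770107 0.         0.         0.         0.        ] 0.995908203125
```

View pics/scene0.png

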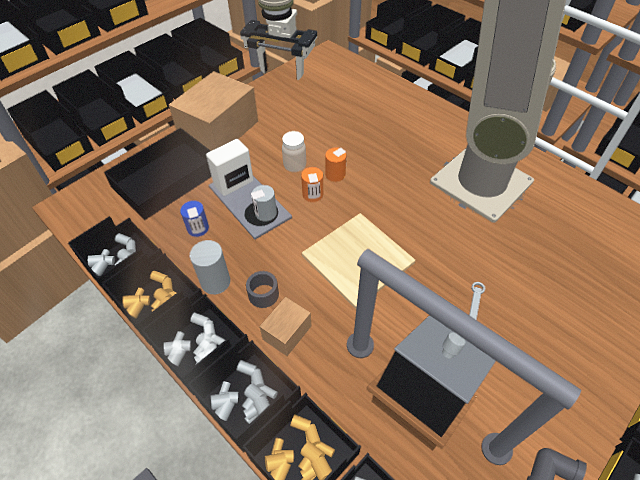

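View pics/side0.png

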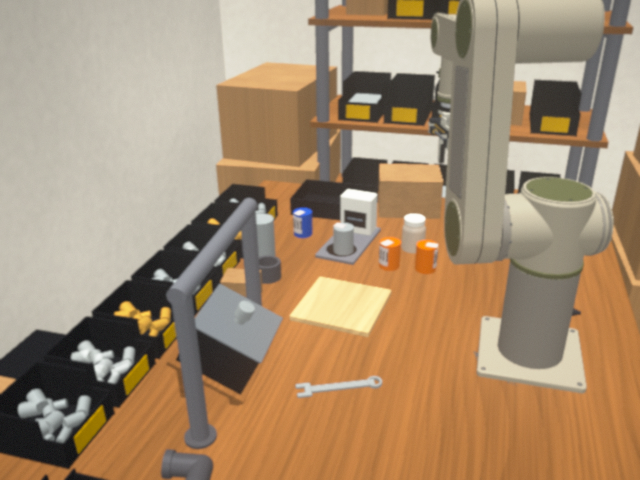

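Run:
```python
from h import *
for n in("scene","side"):
    im,d,K,D,E=load(n);P=cloud(im,d,K,D,E);x,y,z=P[...,0],P[...,1],P[...,2]
    print(n)
    hsv=cv2.cvtColor(im,cv2.COLOR_BGR2HSV)
    def rect(m,h,name):
        m=cv2.morphologyEx(m.astype(np.uint8),cv2.MORPH_OPEN,np.ones((3,3)))
        c=max(cv2.findContours(m,0,2)[0],key=cv2.contourArea)
        q=onz(c[:,0,:],h,K,D,E)[:,:2].astype(np.float32); r=cv2.minAreaRect(q)
        print(name,np.round(r[0],4),np.round(r[1],4),round(r[2],2))
    work=(x>.2)&(x<.95)&(abs(y)<.65)
    rect(work&(abs(z-.015)<.008)&(hsv[...,1]<130)&(hsv[...,2]>170)&(hsv[...,0]>12),.015,'board')
    rect(work&(z<.02)&(z>.004)&(hsv[...,1]<70)&(hsv[...,2]<160)&(y<-.1),.012,'base')
    rect(work&(abs(z-.132)<.006)&(hsv[...,1]<60)&(y<-.1),.132,'head')
    # pipe
    m=work&(z>.28)&(y>-.1)&(hsv[...,1]<80)&(z<.345)&(y<.6)
    q=P[m];print('pipe',len(q),q.min(0),q.max(0))
    hi=q[q[:,2]>.330];c=hi.mean(0);U=np.linalg.svd(hi-c)[2][0];t=(hi-c)@U
    print(' top line',c.round(4),U.round(4),(c+U*t.min()).round(3),(c+U*t.max()).round(3),hi[:,2].max())
    # tin top
    m=work&(abs(z-.09)<.006)&(y<-.1)&(hsv[...,1]<70)
    nl,lab,st,ce=cv2.connectedComponentsWithStats(m.astype(np.uint8))
    for i in range(1,nl):
        if st[i,4]>40: q=P[lab==i];print('z90',st[i],q.mean(0).round(4),q.min(0).round(3),q.max(0).round(3))
```

```text
scene
board [ 0.4481 -0.074 ] [0.2018 0.2015] 84.77
base [ 0.5305 -0.3732] [0.073  0.1323] 0.32
head [ 0.5053 -0.4879] [0.0647 0.0971] 81.99
pipe 6601 [ 0.20008819 -0.00084356  0.28006441] [0.6343016 0.4391168 0.3448676]
 top line [0.5961 0.2602 0.3353] [ 0.2595  0.9657 -0.0021] [ 0.505 -0.08   0.336] [0.642 0.429 0.335] 0.3448675950937521
z90 [283 141  21   9  63] [ 0.3391 -0.4154  0.0904] [ 0.307 -0.444  0.084] [ 0.355 -0.402  0.096]
z90 [209 160  42  19 150] [ 0.5132 -0.468   0.0896] [ 0.458 -0.523  0.084] [ 0.556 -0.455  0.096]
z90 [251 185  23  18 331] [ 0.5137 -0.3432  0.0903] [ 0.484 -0.374  0.084] [ 0.541 -0.316  0.095]
z90 [ 71 218  41  28 148] [ 0.8834 -0.548   0.09  ] [ 0.831 -0.553  0.084] [ 0.936 -0.544  0.096]
z90 [ 96 254  43  29 141] [ 0.8945 -0.4079  0.0901] [ 0.839 -0.422  0.084] [ 0.942 -0.395  0.096]
z90 [104 261  35  26 132] [ 0.8971 -0.3879  0.09  ] [ 0.852 -0.391  0.084] [ 0.938 -0.384  0.096]
z90 [194 260  30  16 100] [ 0.7472 -0.2511  0.0905] [ 0.713 -0.284  0.084] [ 0.771 -0.242  0.096]
z90 [136 292  48  36 175] [ 0.8874 -0.2479  0.0903] [ 0.827 -0.252  0.08
[... 450 characters left out ...]
44845014383498
z90 [217 185  46  16 136] [ 0.9062 -0.5226  0.0898] [ 0.836 -0.559  0.084] [ 0.942 -0.421  0.096]
z90 [194 202  47  20 185] [ 0.9107 -0.3662  0.0906] [ 0.854 -0.417  0.084] [ 0.944 -0.264  0.096]
z90 [341 204  36  10 128] [ 0.4951 -0.4647  0.0903] [ 0.447 -0.507  0.084] [ 0.551 -0.45   0.096]
z90 [405 220  20   8  70] [ 0.3176 -0.4087  0.09  ] [ 0.292 -0.43   0.084] [ 0.346 -0.397  0.096]
z90 [167 222  55  25 264] [ 0.9073 -0.2084  0.0905] [ 0.842 -0.253  0.084] [ 0.943 -0.105  0.096]
z90 [334 223  20  11 163] [ 0.509  -0.3389  0.0887] [ 0.482 -0.375  0.084] [ 0.539 -0.309  0.093]
z90 [257 227  17   9  68] [ 0.7135 -0.2522  0.0904] [ 0.697 -0.277  0.084] [ 0.735 -0.239  0.096]
```

Run:
```python
from h import *
for n in("scene","side"):
    im,d,K,D,E=load(n);P=cloud(im,d,K,D,E);x,y,z=P[...,0],P[...,1],P[...,2]
    hsv=cv2.cvtColor(im,cv2.COLOR_BGR2HSV);print(n)
    m=(x>.45)&(x<.75)&(z>.327)&(z<.35)&(y>0)&(y<.45)&(hsv[...,1]<80)
    q=P[m];c=q.mean(0);U=np.linalg.svd(q-c,full_matrices=False)[2][0];t=(q-c)@U
    print('pipe',c.round(4),(U*np.sign(U[1])).round(4),t.min(),t.max(),np.percentile(q[:,2],99))
    m=(x>.38)&(x<.75)&(z>.07)&(z<.26)&(y>0.05)&(y<.4)&(hsv[...,1]<80)
    q=P[m];rng=np.random.default_rng(0);best=0
    for _ in range(300):
        a=q[rng.choice(len(q),3,False)];nn=np.cross(a[1]-a[0],a[2]-a[0]);l=np.linalg.norm(nn)
        if l<1e-5: continue
        nn/=l; k=abs((q-a[0])@nn)<.003
        if k.sum()>best and abs(nn[2])>.8: best=k.sum();ib=k
    w=q[ib];c=w.mean(0);nn=np.linalg.svd(w-c,full_matrices=False)[2][2];nn*=np.sign(nn[2])
    yaw=np.arctan2(-nn[1],-nn[0]);print('lid',best,c.round(4),nn.round(4),'tilt',np.degrees(np.arccos(nn[2])),'yaw',np.degrees(yaw))
    X=np.array([np.cos(yaw)*nn[2],np.sin(yaw)*nn[2],np.hypot(*nn[:2])]);Y=np.cross(nn,X)
    h=(q-c)@nn; lx=(q-c)@X; ly=(q-c)@Y
    pl=np.c_[lx,ly][abs(h)<.003];print(' extent',np.percentile(pl,[.5,99.5],axis=0).round(4).tolist())
    k=(h>.013)&(h<.05)&(abs(lx)<.06)&(abs(ly)<.06)
    r=cv2.minAreaRect(pl.astype(np.float32));print(r)
    print(' knob',k.sum(),np.percentile(lx[k],[2,50,98]).round(4),np.percentile(ly[k],[2,50,98]).round(4),h[k].max())
    T=k&(h>.038);print(' knob top',T.sum(),q[T].mean(0).round(4), lx[T].mean(),ly[T].mean())
    m=(x>.45)&(x<.75)&(z>.03)&(z<.29)&(y>-.1)&(y<.46)&(hsv[...,1]<80)
    uv=np.argwhere(m)
    print(' lidcentre', (c+X*(pl[:,0].min()+pl[:,0].max())/2+Y*(pl[:,1].min()+pl[:,1].max())/2).round(4))
```

```text
scene
pipe [0.6097 0.2678 0.3345] [-5.800e-02  9.983e-01 -2.000e-04] -0.17088355521891507 0.20378378784263806 0.33916152807330935
lid 3844 [0.5883 0.2521 0.1586] [-0.4525 -0.0323  0.8912] tilt 26.97533225893136 yaw 4.086858209040245
 extent [[-0.0851, -0.1574], [0.0646, 0.0737]]
((-0.011468999087810516, -0.05250445008277893), (0.2541240453720093, 0.15503372251987457), 89.20858001708984)
 knob 362 [-0.0223 -0.0014  0.0048] [-0.0159  0.0001  0.0149] 0.043930213297025095
 knob top 162 [0.5617 0.2501 0.191 ] -0.009080846858345292 -7.727950862512596e-05
 lidcentre [0.5827 0.1989 0.1538]
side
pipe [0.5987 0.2854 0.333 ] [-0.0567  0.9984 -0.0015] -0.2201901588636203 0.15697236930919742 0.3372408264586443
lid 3298 [0.5758 0.2587 0.1514] [-0.4501 -0.0235  0.8927] tilt 26.786163668451003 yaw 2.9831745322308336
 extent [[-0.0747, -0.1647], [0.075, 0.0699]]
((0.0005487203598022461, -0.05405782163143158), (0.15140271186828613, 0.2511451542377472), 0.38695472478866577)
 knob 313 [-0.0158 -0.0003  0.0153] [-0.0201  0.0025  0.0108] 0.04525686379331071
 knob top 146 [0.5577 0.2526 0.1878] -8.267989337404623e-05 -0.00519263690389955
 lidcentre [0.5789 0.2047 0.1516]
```

>>> send_rows(
  plan=[
    [[-1, 0.2, 0.2, 0.2, 0], [-1, 0.4, 0.4, 0.4, 0]],
  ],
)

```text
t: 0.27
tool_pos: [0.2985, -0.4955, 0.2813]
orientation: [-3.064, -0.668, 0.002]
force: [0.7, 0.2, 0.4]
opening: 0.0931
gripper_force: 0.0
```

Run:
```python
from h import *
p=np.array([.2515,-.5445,.2355]);M=R.from_rotvec([-3.067,-.674,0]).as_matrix();print(M.round(2).tolist())
for n in("scene","side"):
    im,d,K,D,E=load(n);P=cloud(im,d,K,D,E);L=(P-p)@M
    for a in range(0,-300,-15):
        k=(L[...,2]<a/1000)&(L[...,2]>(a-15)/1000)&(abs(L[...,0])<.13)&(abs(L[...,1])<.15)
        if k.sum()>5:print(n,a,k.sum(),'x',(L[k][:,0].min()*1e3).round(),(L[k][:,0].max()*1e3).round(),'y',(L[k][:,1].min()*1e3).round(),(L[k][:,1].max()*1e3).round())
im=load("scene")[0][0:110,220:340];im2=load("side")[0][0:220,380:600]
cv2.imwrite("pics/g.png",np.hstack([cv2.resize(im,(432,396),interpolation=2),cv2.resize(im2,(360,396),interpolation=2)]))
```

```text
[[0.91, 0.42, -0.0], [0.42, -0.91, 0.0], [0.0, -0.0, -1.0]]
scene 0 71 x -6.0 12.0 y -63.0 61.0
scene -15 81 x -8.0 14.0 y -64.0 63.0
scene -30 83 x -11.0 14.0 y -65.0 63.0
scene -45 58 x -11.0 16.0 y -64.0 63.0
scene -60 95 x -29.0 38.0 y -89.0 85.0
scene -75 366 x -34.0 42.0 y -92.0 88.0
scene -90 404 x -29.0 41.0 y -95.0 92.0
scene -105 665 x -38.0 42.0 y -95.0 94.0
scene -120 157 x -18.0 28.0 y -42.0 17.0
scene -135 96 x -33.0 39.0 y -41.0 14.0
scene -150 246 x -38.0 40.0 y -41.0 29.0
scene -165 163 x -21.0 39.0 y -38.0 33.0
scene -180 166 x -10.0 46.0 y -42.0 36.0
scene -195 163 x 2.0 46.0 y -43.0 34.0
side 0 35 x -10.0 11.0 y 35.0 62.0
side -15 40 x -11.0 11.0 y 39.0 66.0
side -30 24 x -4.0 10.0 y 40.0 59.0
side -45 18 x -8.0 12.0 y 39.0 61.0
side -60 49 x -10.0 37.0 y -85.0 84.0
side -75 124 x 6.0 38.0 y -89.0 81.0
side -90 105 x 6.0 37.0 y -90.0 89.0
side -105 102 x 0.0 37.0 y -85.0 93.0
side -120 49 x 17.0 26.0 y -44.0 20.0
side -135 34 x 18.0 37.0 y -51.0 17.0
side -150 77 x 16.0 40.0 y -47.0 20.0
side -165 47 x 14.0 34.0 y -32.0 20.0
side -180 67 x 19.0 44.0 y -42.0 11.0
side -195 73 x 21.0 43.0 y -43.0 12.0
side -210 71 x 21.0 43.0 y -41.0 5.0
side -225 73 x 18.0 43.0 y -42.0 13.0
side -240 82 x 20.0 42.0 y -41.0 36.0
side -255 78 x 19.0 44.0 y -42.0 25.0
side -270 71 x 20.0 42.0 y -47.0 4.0
side -285 48 x 22.0 44.0 y -35.0 9.0
```

View pics/g.png

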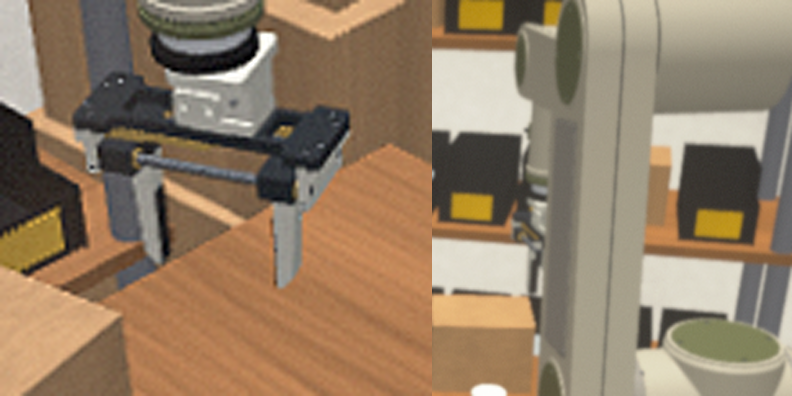

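>>> send_rows(
  plan=[
    [[-1, 1, 1, 0.6, 0], [-1, 1, 1, 0.6, 0], [-1, 1, 1, 0.6, 0], [-1, 1, 1, 0.6, 0], [-1, 1, 1, 0.6, 0], [-1, 1, 1, 0.6, 0], [-1, 1, 1, 0.6, 0], [-1, 1, 1, 0.6, 0]],
  ],
)

```text
t: 0.93
tool_pos: [0.5028, -0.293, 0.4061]
orientation: [3.066, 0.68, 0.005]
force: [-0.3, 0.1, 0.8]
opening: 0.0933
gripper_force: 0.0
```

>>> send_rows(
  plan=[
    [[-1, 1, 0.7, 0, 0], [-1, 1, 0.7, 0, 0], [-1, 1, 0.7, 0, 0], [-1, 1, 0.7, 0, 0], [-1, 1, 0.7, 0, 0], [-1, 1, 0.7, 0, 0]],
  ],
)

```text
t: 1.43
tool_pos: [0.7012, -0.1549, 0.4025]
orientation: [-3.067, -0.675, 0.002]
force: [-0.2, -1.1, 0.3]
opening: 0.0926
gripper_force: 0.0
```

>>> send_rows(
  plan=[
    [[-1, 1, 0, 0, 0], [-1, 1, 0, 0, 0], [-1, 1, 0, 0, 0], [-1, 1, 0, 0, 0], [-1, 1, 0, 0, 0], [-1, 1, 0, 0, 0], [-1, 1, 0, 0, 0], [-1, 1, 0, 0, 0]],
  ],
)

```text
t: 2.1
tool_pos: [0.8293, -0.1453, 0.3701]
orientation: [3.054, 0.672, 0.054]
force: [-0.7, 0.5, 0.7]
opening: 0.093
gripper_force: 0.0
```

Run:
```python
from h import *
s=telemetry.read_state();print({k:np.round(v,3).tolist() for k,v in s.items()});print(R.from_rotvec(s["orientation"]).as_matrix().round(3))
```

```text
{'t': 2.1, 'q': [-0.235, 1.028, 0.023, 0.003, 2.053, 0.904], 'dq': [0.013, -0.021, -0.049, -0.002, -0.036, 0.017], 'joint_torque': [-0.079, -86.534, -43.68, 0.075, -0.437, 0.024], 'tool_pos': [0.829, -0.145, 0.37], 'orientation': [3.054, 0.672, 0.054], 'force': [-0.7, 0.536, 0.718], 'wrist_torque': [-0.014, 0.019, 0.002], 'gripper_force': 0.0, 'opening': 0.093}
[[ 0.907  0.419  0.037]
 [ 0.42  -0.908 -0.007]
 [ 0.031  0.021 -0.999]]
```

>>> send_rows(
  plan=[
    [[-1, -0.5, 0, 0, 0], [-1, -0.5, 0, 0, 0], [-1, -0.5, 0, 0, 0], [-1, -0.5, 0, 0, 0], [-1, -0.5, 0, 0, 0]],
  ],
)

```text
t: 2.52
tool_pos: [0.7278, -0.1461, 0.3775]
orientation: [3.049, 0.669, 0.068]
force: [0.6, 0.0, 1.3]
opening: 0.0929
gripper_force: 0.0
```

Run:
```python
from h import *
s=telemetry.read_state();print(s["q"],s["tool_pos"]);print(R.from_rotvec(s["orientation"]).as_matrix().round(3))
```

```text
[-0.26869186  0.49265222  0.79714899  0.00329621  1.80437421  0.87065595] [ 0.72776555 -0.1460861   0.37753753]
[[ 0.907  0.418  0.047]
 [ 0.419 -0.908 -0.009]
 [ 0.038  0.028 -0.999]]
```

>>> send_rows(
  plan=[
    [[-1, 0, 0, 0.1, -0.65], [-1, 0, 0, 0.1, -0.65], [-1, 0, 0, 0.1, -0.65], [-1, 0, 0, 0.1, -0.65], [-1, 0, 0, 0.1, -0.65], [-1, 1, -0.25, 0.1, -0.65], [-1, 1, -0.25, 0.1, -0.65], [-1, 1, -0.25, 0.1, -0.65], [-1, 1, -0.25, 0.1, -0.65], [-1, 1, -0.25, 0.1, -0.65], [-1, 1, -0.25, 0.1, -0.65], [-1, 1, -0.25, 0.1, -0.65], [-1, 1, -0.25, 0.1, -0.65], [-1, 1, -0.25, 0.1, -0.65], [-1, 1, -0.25, 0.1, -0.65]],
  ],
)

```text
t: 3.77
tool_pos: [0.8436, -0.1781, 0.3563]
orientation: [3.087, -0.384, 0.112]
force: [0.2, 0.2, -0.2]
opening: 0.0929
gripper_force: 0.0
```

```bash
cat > st.py <<'E'
from h import *
s=telemetry.read_state();M=R.from_rotvec(s["orientation"]).as_matrix();z=M[:,2]
print("q",np.round(s["q"],3),"p",np.round(s["tool_pos"],4),"t",s["t"],"F",np.round(s["force"],1))
print("tilt",np.degrees(np.arccos(-z[2])).round(2),"az",np.degrees(np.arctan2(z[1],z[0])).round(1),"xaz",np.degrees(np.arctan2(M[1,0],M[0,0])).round(1),"y",M[:,1].round(3))
E
python3 st.py
```

```text
q [-0.26   1.046  0.022 -0.021  1.998  1.549] p [ 0.8436 -0.1781  0.3563] t 3.7667 F [ 0.2  0.2 -0.2]
tilt 4.43 az -29.1 xaz -14.1 y [-0.246 -0.969  0.02 ]
```

>>> send_rows(
  plan=[
    [[-1, 0.3, 0, 1, 0], [-1, 0.3, 0, 1, 0], [-1, 0.3, 0, 1, 0], [-1, 0.3, 0, 1, 0], [-1, 0.3, 0, 1, 0], [-1, 0.5, 0, 1, 0], [-1, 0.5, 0, 1, 0], [-1, 0.5, 0, 1, 0]],
  ],
)

```text
t: 4.43
tool_pos: [0.8036, -0.156, 0.4568]
orientation: [3.083, -0.382, 0.162]
force: [0.2, -0.5, -0.3]
opening: 0.0931
gripper_force: 0.0
```

```bash
python3 st.py
```

```text
q [-0.246  0.923  0.022 -0.021  2.089  1.56 ] p [ 0.8036 -0.156   0.4568] t 4.4333 F [ 0.2 -0.5 -0.3]
tilt 6.21 az -23.6 xaz -14.1 y [-0.245 -0.969  0.018]
```

>>> send_rows(
  plan=[
    [[-1, 0.3, 0, 1, 0], [-1, 0.3, 0, 1, 0], [-1, 0.3, 0, 1, 0], [-1, 0.3, 0, 1, 0], [-1, 0.3, 0, 1, 0], [-1, 0.5, 0, 1, 0], [-1, 0.5, 0, 1, 0], [-1, 0.5, 0, 1, 0]],
  ],
)

```text
t: 5.1
tool_pos: [0.7613, -0.1364, 0.5388]
orientation: [3.078, -0.381, 0.216]
force: [-0.4, -0.6, 0.3]
opening: 0.093
gripper_force: 0.0
```

```bash
python3 st.py
```

```text
q [-0.236  0.815  0.023 -0.021  2.162  1.569] p [ 0.7613 -0.1364  0.5388] t 5.1 F [-0.4 -0.6  0.3]
tilt 8.18 az -20.4 xaz -14.1 y [-0.245 -0.969  0.016]
```

>>> send_rows(
  plan=[
    [[-1, 1, -0.15, 0.9, 0], [-1, 1, -0.15, 0.9, 0], [-1, 1, -0.15, 0.9, 0], [-1, 1, -0.15, 0.9, 0], [-1, 1, -0.15, 0.9, 0], [-1, 1, -0.15, 0.9, 0], [-1, 1, -0.15, 0.9, 0], [-1, 1, -0.15, 0.9, 0], [-1, 1, -0.15, 0.9, 0], [-1, 1, -0.15, 0.9, 0], [-1, 1, -0.15, 0.9, 0], [-1, 1, -0.15, 0.9, 0]],
  ],
)

```text
t: 6.1
tool_pos: [0.7644, -0.1347, 0.5534]
orientation: [3.071, -0.38, 0.272]
force: [-0.1, -0.6, -0.7]
opening: 0.093
gripper_force: 0.0
```

```bash
python3 st.py
```

```text
q [-0.233  0.797  0.023 -0.018  2.143  1.572] p [ 0.7644 -0.1347  0.5534] t 6.1 F [-0.1 -0.6 -0.7]
tilt 10.24 az -18.4 xaz -14.0 y [-0.245 -0.969  0.013]
```

>>> send_rows(
  plan=[
    [[-1, 1, -0.25, -0.2, 0], [-1, 1, -0.25, -0.3, 0], [-1, 1, -0.25, -0.4, 0], [-1, 1, -0.25, -0.5, 0], [-1, 1, -0.25, -0.6, 0], [-1, 1, -0.25, -0.7, 0], [-1, 1, -0.25, -0.8, 0], [-1, 1, -0.25, -0.9, 0], [-1, 1, -0.25, -1, 0], [-1, 1, -0.25, -1, 0], [-1, 1, -0.25, -1, 0], [-1, 1, -0.25, -1, 0]],
  ],
)

```text
t: 7.1
tool_pos: [0.9115, -0.1751, 0.3293]
orientation: [3.063, -0.378, 0.331]
force: [-0.4, 0.5, -0.2]
opening: 0.0928
gripper_force: 0.0
```

```bash
python3 st.py
```

```text
q [-0.24   1.086  0.024 -0.012  1.815  1.572] p [ 0.9115 -0.1751  0.3293] t 7.1 F [-0.4  0.5 -0.2]
tilt 12.43 az -17.0 xaz -14.0 y [-0.244 -0.97   0.011]
```

>>> send_rows(
  plan=[
    [[-1, 1, -0.25, 0.3, 0], [-1, 1, -0.25, 0.3, 0], [-1, 1, -0.25, 0.3, 0]],
  ],
)

```text
t: 7.35
tool_pos: [0.9282, -0.1846, 0.3281]
orientation: [3.052, -0.376, 0.401]
force: [-0.4, -0.3, -0.2]
opening: 0.0929
gripper_force: 0.0
```

>>> send_rows(
  plan=[
    [[-1, 1, -0.25, 0.3, 0], [-1, 1, -0.25, 0.3, 0], [-1, 1, -0.25, 0.3, 0]],
  ],
)

```text
t: 7.6
tool_pos: [0.9443, -0.1933, 0.322]
orientation: [3.041, -0.374, 0.459]
force: [-0.4, 0.1, -0.0]
opening: 0.0931
gripper_force: 0.0
```

>>> send_rows(
  plan=[
    [[-1, 1, -0.25, 0.3, 0], [-1, 1, -0.25, 0.3, 0], [-1, 1, -0.25, 0.3, 0]],
  ],
)

```text
t: 7.85
tool_pos: [0.9602, -0.2013, 0.3172]
orientation: [3.028, -0.372, 0.519]
force: [-0.8, -0.6, -0.2]
opening: 0.0925
gripper_force: 0.0
```

```bash
python3 st.py
```

```text
q [-2.590e-01  1.115e+00  2.300e-02 -1.000e-03  1.664e+00  1.557e+00] p [ 0.9602 -0.2013  0.3172] t 7.85 F [-0.8 -0.6 -0.2]
tilt 19.49 az -15.0 xaz -14.0 y [-0.243 -0.97   0.006]
```

>>> send_rows(
  plan=[
    [[-1, 1, -0.25, 0.3, 0], [-1, 1, -0.25, 0.3, 0], [-1, 1, -0.25, 0.3, 0]],
  ],
)

```text
t: 8.1
tool_pos: [0.9758, -0.2089, 0.3137]
orientation: [3.014, -0.37, 0.579]
force: [-0.3, 0.6, -0.2]
opening: 0.093
gripper_force: 0.0
```

>>> send_rows(
  plan=[
    [[-1, 1, -0.25, 0.3, 0], [-1, 1, -0.25, 0.3, 0], [-1, 1, -0.25, 0.3, 0]],
  ],
)

```text
t: 8.35
tool_pos: [0.9912, -0.2159, 0.3113]
orientation: [2.999, -0.367, 0.639]
force: [-0.2, -0.1, -0.5]
opening: 0.093
gripper_force: 0.0
```

>>> send_rows(
  plan=[
    [[-1, 1, -0.25, 0.3, 0], [-1, 1, -0.25, 0.3, 0], [-1, 1, -0.25, 0.3, 0]],
  ],
)

```text
t: 8.6
tool_pos: [1.0061, -0.2226, 0.3097]
orientation: [2.982, -0.365, 0.699]
force: [-0.2, -0.9, -0.4]
opening: 0.093
gripper_force: 0.0
```

```bash
python3 st.py
```

```text
q [-0.271  1.143  0.024  0.011  1.515  1.545] p [ 1.0061 -0.2226  0.3097] t 8.6 F [-0.2 -0.9 -0.4]
tilt 26.4 az -14.2 xaz -13.9 y [-0.241 -0.97   0.002]
```

>>> send_rows(
  plan=[
    [[-1, -1, 0.1, 0.5, 0], [-1, -1, 0.1, 0.5, 0], [-1, -1, 0.1, 0.5, 0], [-1, -1, 0.1, 0.5, 0], [-1, -1, 0.1, 0.5, 0], [-1, -1, 0.1, 0.5, 0]],
  ],
)

```text
t: 9.1
tool_pos: [0.8363, -0.2055, 0.3955]
orientation: [2.982, -0.364, 0.699]
force: [-0.2, -0.2, 1.5]
opening: 0.0933
gripper_force: 0.0
```

>>> send_rows(
  plan=[
    [[-1, -1, 0.6, 0, 0.3], [-1, -1, 0.6, 0, 0.3], [-1, -1, 0.6, 0, 0.3], [-1, -1, 0.6, 0, 0.3], [-1, -1, 0.6, 0, 0.3], [-1, -1, 0.6, 0, 0.3]],
  ],
)

```text
t: 9.6
tool_pos: [0.6356, -0.0844, 0.3961]
orientation: [-3.042, -0.108, -0.715]
force: [-0.4, 0.4, -0.1]
opening: 0.093
gripper_force: 0.0
```

>>> send_rows(
  plan=[
    [[-1, -0.6, 1, 0, 0], [-1, -0.6, 1, 0, 0], [-1, -0.6, 1, 0, 0], [-1, -0.6, 1, 0, 0], [-1, -0.6, 1, 0, 0], [-1, -0.6, 1, 0, 0]],
  ],
)

```text
t: 10.1
tool_pos: [0.5164, 0.1164, 0.3964]
orientation: [-3.041, -0.109, -0.716]
force: [-0.4, -0.4, -0.1]
opening: 0.0931
gripper_force: 0.0
```

>>> send_rows(
  plan=[
    [[-1, 0, 0.65, -0.2, 0], [-1, 0, 0.65, -0.2, 0], [-1, 0, 0.65, -0.2, 0], [-1, 0, 0.65, -0.2, 0], [-1, 0, 0.65, -0.2, 0]],
  ],
)

```text
t: 10.52
tool_pos: [0.5171, 0.2466, 0.3534]
orientation: [-3.044, -0.115, -0.71]
force: [0.2, -0.2, -1.0]
opening: 0.0935
gripper_force: 0.0
```

```bash
python3 st.py
python3 - <<'E'
from h import *
im,d,K,D,E=grab("wrist");cv2.imwrite("pics/w1.png",im);print(K[0,0],E.round(3).tolist())
E
```

```text
q [ 0.462 -0.363  1.799 -0.178  1.283  1.971] p [0.5171 0.2466 0.3534] t 10.5167 F [ 0.2 -0.2 -1. ]
tilt 26.25 az 4.0 xaz 4.4 y [ 0.075 -0.997  0.003]
399.43828379223066 [[0.075, 0.979, -0.189, 0.518], [-0.997, 0.075, -0.012, 0.247], [0.002, 0.189, 0.982, 0.519], [0.0, 0.0, 0.0, 1.0]]
```

View pics/w1.png

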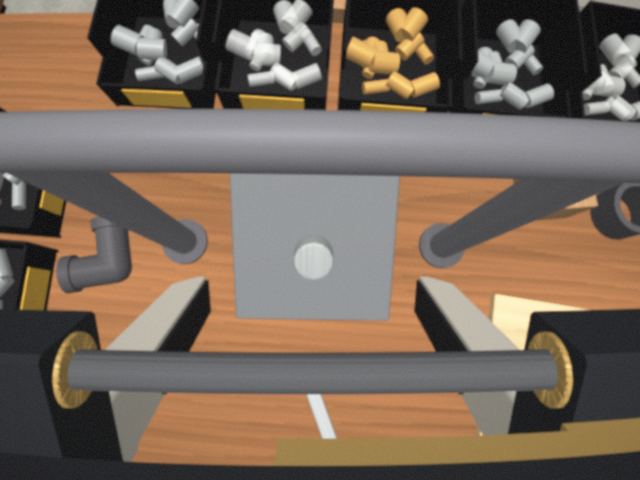

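Run:
```python
from h import *
im,d,K,D,E=load("wrist");P=cloud(im,d,K,D,E)
g=cv2.cvtColor(im,6);sub=((g>172)*255).astype(np.uint8);sub[:230]=0;sub[290:]=0;sub[:,:280]=0;sub[:,350:]=0
c=max(cv2.findContours(sub,0,2)[0],key=cv2.contourArea);e=cv2.fitEllipse(c);print(e,cv2.contourArea(c))
k=sub>0;q=P[k];q=q[q[:,2]>.178];print('top pts',len(q),q.mean(0).round(4),np.median(q,0).round(4),np.ptp(q,axis=0).round(3))
print('ray z=.189',onz([e[0]],.189,K,D,E).round(4))
y,x,z=P[...,1],P[...,0],P[...,2]
m=np.zeros(g.shape,bool);m[180:322,225:405]=1;q=P[m&(z>.09)&(z<.2)]
c=np.array([.565,.251,.15]);rng=np.random.default_rng(0);b=0
for _ in range(300):
    a=q[rng.choice(len(q),3,False)];n=np.cross(a[1]-a[0],a[2]-a[0]);l=np.linalg.norm(n)
    if l<1e-5:continue
    n/=l;kk=abs((q-a[0])@n)<.002
    if kk.sum()>b:b=kk.sum();ib=kk
w=q[ib];c=w.mean(0);n=np.linalg.svd(w-c,full_matrices=False)[2][2];n*=np.sign(n[2])
print('n',n.round(4),'tilt',np.degrees(np.arccos(n[2])),'yaw',np.degrees(np.arctan2(-n[1],-n[0])),b)
# lid side edges from plane points: y extents by row
yaw=np.arctan2(-n[1],-n[0]);X=np.array([np.cos(yaw)*n[2],np.sin(yaw)*n[2],np.hypot(*n[:2])]);Y=np.cross(n,X)
lx=(w-c)@X;ly=(w-c)@Y;r=cv2.minAreaRect(np.c_[lx,ly].astype(np.float32));print(r)
print('low edge mid',(c+X*lx.min()+Y*r[0][1]).round(4),'ly',ly.min(),ly.max())
kt=onz([e[0]],.189,K,D,E)[0];print('knob in lid',((kt-c)@X-lx.min()),((kt-c)@Y-(ly.min()+ly.max())/2),(kt-c)@n)
```

```text
((312.8531188964844, 260.3763732910156), (36.476009368896484, 37.15620422363281), 102.3367919921875) 1060.5
top pts 1114 [0.5603 0.2488 0.1919] [0.5605 0.2487 0.1896] [0.058 0.032 0.339]
ray z=.189 [[0.5607 0.2487 0.189 ]]
n [-0.4547 -0.0279  0.8902] tilt 27.097545296456527 yaw 3.5057683087896176 20772
((-0.004114314913749695, 0.0002951771020889282), (0.1392192840576172, 0.1515635997056961), 0.003579242853447795)
low edge mid [0.5109 0.246  0.1181] ly -0.07549083801844989 0.07607308930264627
knob in lid 0.0767000577565852 -0.00028541331444445023 0.040401069493966435
```

>>> send_rows(
  plan=[
    [[-1, 0, 0, -0.2, -0.01], [-1, 0, 0, -0.38, -0.01], [-1, 0, 0, -0.39, -0.01], [-1, 0, 0, -0.39, -0.01]],
  ],
  force=30,
)

```text
t: 10.9
tool_pos: [0.5179, 0.2418, 0.2757]
orientation: [-3.049, -0.09, -0.711]
force: [-0.1, -0.3, 0.8]
opening: 0.0932
gripper_force: 0.0
```

```bash
python3 st.py
```

```text
q [ 0.458 -0.353  1.931 -0.193  1.146  2.012] p [0.5179 0.2418 0.2757] t 10.9 F [-0.1 -0.3  0.8]
tilt 26.23 az 2.9 xaz 3.4 y [ 0.058 -0.998  0.004]
```

>>> send_rows(
  plan=[
    [[-1, 0.05, 0.03, -0.1, 0], [-1, 0.1, 0.035, -0.2, 0], [-1, 0.15, 0.035, -0.3, 0], [-1, 0.2, 0.035, -0.4, 0], [-1, 0.24, 0.035, -0.48, 0], [-1, 0.245, 0.035, -0.49, 0], [-1, 0.245, 0.035, -0.49, 0]],
  ],
)

```text
t: 11.48
tool_pos: [0.5692, 0.2503, 0.1816]
orientation: [-3.045, -0.09, -0.718]
force: [0.3, 0.1, 1.0]
opening: 0.0929
gripper_force: 0.0
```

```bash
python3 st.py
```

```text
q [ 0.426 -0.152  1.939 -0.203  0.929  2.025] p [0.5692 0.2503 0.1816] t 11.4833 F [0.3 0.1 1. ]
tilt 26.54 az 3.2 xaz 3.4 y [ 0.058 -0.998  0.002]
```

>>> send_rows(
  plan=[
    [[-1, -0.01, -0.005, -0.02, 0], [-1, -0.01, -0.005, -0.02, 0], [1, -0.01, -0.005, -0.02, 0], [1, -0.01, -0.005, -0.02, 0], [1, -0.01, -0.005, -0.02, 0], [1, -0.01, -0.005, -0.02, 0], [1, -0.01, -0.005, -0.02, 0], [1, -0.01, -0.005, -0.02, 0], [1, -0.01, -0.005, -0.02, 0], [1, -0.01, -0.005, -0.02, 0]],
  ],
  force=35,
)

```text
t: 12.32
tool_pos: [0.5658, 0.25, 0.1755]
orientation: [-3.045, -0.092, -0.716]
force: [0.4, 0.1, -0.6]
opening: 0.0443
gripper_force: 0.0
```

```bash
python3 st.py
```

```text
q [ 0.427 -0.154  1.952 -0.205  0.919  2.027] p [0.5658 0.25   0.1755] t 12.3167 F [ 0.4  0.1 -0.6]
tilt 26.46 az 3.2 xaz 3.5 y [ 0.06  -0.998  0.002]
```

>>> send_rows(
  plan=[
    [[1, 0, 0, 0, 0], [1, 0, 0, 0, 0], [1, 0, 0, 0, 0], [1, 0, 0, 0, 0]],
  ],
)

```text
t: 12.65
tool_pos: [0.5657, 0.2499, 0.1754]
orientation: [-3.045, -0.092, -0.716]
force: [0.5, -1.6, 1.0]
opening: 0.0329
gripper_force: 35.0
```

>>> send_rows(
  plan=[
    [[1, -0.02, 0, 0.04, 0], [1, -0.05, -0.003, 0.1, 0], [1, -0.09, -0.005, 0.18, 0], [1, -0.15, -0.008, 0.3, 0], [1, -0.22, -0.014, 0.43, 0], [1, -0.3, -0.02, 0.59, 0], [1, -0.3, -0.02, 0.59, 0]],
  ],
)

```text
t: 13.23
tool_pos: [0.506, 0.2472, 0.3021]
orientation: [-3.038, -0.092, -0.728]
force: [1.0, -0.5, 0.4]
opening: 0.0334
gripper_force: 35.0
```

```bash
python3 st.py
python3 - <<'E'
from h import *
a,b=grab("scene")[0],grab("side")[0];cv2.imwrite("pics/l.png",np.hstack([a[180:480,240:640],b[150:450,100:500]]))
E
```

```text
q [ 0.481 -0.396  1.919 -0.198  1.189  2.025] p [0.506  0.2472 0.3021] t 13.2333 F [ 1.  -0.5  0.4]
tilt 26.97 az 3.8 xaz 3.4 y [ 0.061 -0.998 -0.002]
```

View pics/l.png

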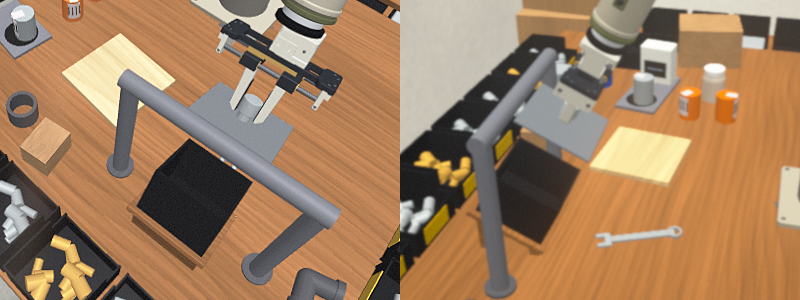

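>>> send_rows(
  plan=[
    [[1, -0.2, 0, 0.1, 0], [1, -0.4, 0, 0.3, 0], [1, -0.4, -0.2, 0.4, 0], [1, -0.4, -1, 0.4, 0], [1, -0.4, -1, 0.4, 0], [1, -0.4, -1, 0.4, 0], [1, -0.4, -1, 0.4, 0], [1, -0.4, -1, 0.4, 0.2]],
  ],
)

```text
t: 14.0
tool_pos: [0.4251, 0.0435, 0.3716]
orientation: [-3.017, -0.247, -0.704]
force: [-0.5, 0.0, -2.8]
opening: 0.0334
gripper_force: 35.0
```

>>> send_rows(
  plan=[
    [[1, 0, -1, 0, 0.95], [1, 0, -1, 0, 0.95], [1, 0, -1, 0, 0.95], [1, 0, -1, 0, 0.95], [1, 0, -1, 0, 0.95], [1, 0, -1, 0, 0.95], [1, 0, -1, 0, 0.95], [1, 0, -1, 0, 0.95], [1, 0, -1, 0, 0.95]],
  ],
)

```text
t: 14.75
tool_pos: [0.4249, -0.1553, 0.3705]
orientation: [-2.464, -1.435, -0.572]
force: [-1.1, 0.1, -3.9]
opening: 0.0337
gripper_force: 35.0
```

>>> send_rows(
  plan=[
    [[1, 0.8, 0, 0, 0.95], [1, 0.8, 0, 0, 0.95], [1, 0.8, 0, 0, 0.95], [1, 0.8, 0, 0, 0.95], [1, 0.8, 0, 0, 0.95], [1, 0.8, 0, 0, 0.95], [1, 0.8, 0, 0, 0.95], [1, 0.8, 0, 0, 0.95], [1, 0.8, 0, 0, 0.95]],
  ],
)

```text
t: 15.5
tool_pos: [0.5863, -0.1524, 0.3696]
orientation: [-1.408, -2.335, -0.328]
force: [0.8, 0.7, -3.3]
opening: 0.0337
gripper_force: 35.0
```

```bash
python3 st.py
```

```text
q [-0.489  0.471  0.907  0.298  2.134 -0.861] p [ 0.5863 -0.1524  0.3696] t 15.5 F [ 0.8  0.7 -3.3]
tilt 26.44 az 118.1 xaz 117.8 y [ 0.884  0.467 -0.003]
```

>>> send_rows(
  plan=[
    [[1, 0.3, 0, 0, 0.83], [1, 0.3, 0, 0, 0.83], [1, 0.3, 0, 0, 0.83], [1, 0.3, 0, 0, 0.83], [1, 0.3, 0, 0, 0.83], [1, 0.3, 0, 0, 0.83], [1, 0.3, 0, 0, 0.83], [1, 0.6, -0.06, 0, 0.83]],
  ],
)

```text
t: 16.17
tool_pos: [0.6602, -0.1549, 0.3677]
orientation: [-0.327, -2.663, -0.077]
force: [1.6, -1.1, -3.5]
opening: 0.0333
gripper_force: 35.0
```

>>> send_rows(
  plan=[
    [[1, 1, -0.22, 0.1, 0], [1, 1, -0.22, 0.1, 0], [1, 1, -0.22, 0.1, 0], [1, 1, -0.22, 0.1, 0]],
  ],
)

```text
t: 16.5
tool_pos: [0.6899, -0.1614, 0.3403]
orientation: [-0.343, -2.7, -0.074]
force: [0.0, 0.4, -2.1]
opening: 0.0335
gripper_force: 35.0
```

```bash
python3 st.py
```

```text
q [-0.294  1.1    0.025 -0.025  2.439 -1.628] p [ 0.6899 -0.1614  0.3403] t 16.5 F [ 0.   0.4 -2.1]
tilt 24.19 az 165.5 xaz 165.5 y [0.25  0.968 0.   ]
```

Works: the tilt is now shrinking. I'll keep pushing.

>>> send_rows(
  plan=[
    [[1, 1, -0.26, 0.4, 0], [1, 1, -0.26, 0.4, 0], [1, 1, -0.26, 0.4, 0]],
  ],
)

```text
t: 16.75
tool_pos: [0.6965, -0.1649, 0.3452]
orientation: [-0.346, -2.734, -0.069]
force: [-0.7, 0.3, -3.2]
opening: 0.0335
gripper_force: 35.0
```

>>> send_rows(
  plan=[
    [[1, 1, -0.26, 0.4, 0], [1, 1, -0.26, 0.4, 0], [1, 1, -0.26, 0.4, 0]],
  ],
)

```text
t: 17.0
tool_pos: [0.7044, -0.1682, 0.3432]
orientation: [-0.349, -2.761, -0.066]
force: [-0.8, -0.3, -2.5]
opening: 0.0333
gripper_force: 35.0
```

>>> send_rows(
  plan=[
    [[1, 1, -0.26, 0.4, 0], [1, 1, -0.26, 0.4, 0], [1, 1, -0.26, 0.4, 0]],
  ],
)

```text
t: 17.25
tool_pos: [0.7127, -0.1717, 0.3419]
orientation: [-0.352, -2.79, -0.062]
force: [0.2, 0.1, -2.6]
opening: 0.0334
gripper_force: 35.0
```

>>> send_rows(
  plan=[
    [[1, 1, -0.26, 0.4, 0], [1, 1, -0.26, 0.4, 0], [1, 1, -0.26, 0.4, 0]],
  ],
)

```text
t: 17.5
tool_pos: [0.7215, -0.1753, 0.3412]
orientation: [-0.356, -2.82, -0.058]
force: [-0.2, 0.3, -2.9]
opening: 0.0338
gripper_force: 35.0
```

>>> send_rows(
  plan=[
    [[1, 1, -0.26, 0.4, 0], [1, 1, -0.26, 0.4, 0], [1, 1, -0.26, 0.4, 0]],
  ],
)

```text
t: 17.75
tool_pos: [0.7308, -0.1788, 0.3406]
orientation: [-0.36, -2.852, -0.053]
force: [0.1, 0.4, -3.1]
opening: 0.0337
gripper_force: 35.0
```

```bash
python3 st.py
```

```text
q [-0.303  1.078  0.023 -0.015  2.309 -1.631] p [ 0.7308 -0.1788  0.3406] t 17.75 F [ 0.1  0.4 -3.1]
tilt 15.41 az 165.0 xaz 165.6 y [0.249 0.968 0.003]
```

>>> send_rows(
  plan=[
    [[1, 1, -0.26, 0.4, 0], [1, 1, -0.26, 0.4, 0], [1, 1, -0.26, 0.4, 0]],
  ],
)

```text
t: 18.0
tool_pos: [0.7407, -0.1824, 0.34]
orientation: [-0.364, -2.884, -0.048]
force: [-0.1, -0.2, -2.3]
opening: 0.0336
gripper_force: 35.0
```

>>> send_rows(
  plan=[
    [[1, 1, -0.26, 0.4, 0], [1, 1, -0.26, 0.4, 0], [1, 1, -0.26, 0.4, 0]],
  ],
)

```text
t: 18.25
tool_pos: [0.7511, -0.1859, 0.3393]
orientation: [-0.369, -2.918, -0.043]
force: [0.1, -0.5, -3.1]
opening: 0.0332
gripper_force: 35.0
```

>>> send_rows(
  plan=[
    [[1, 1, -0.26, 0.4, 0], [1, 1, -0.26, 0.4, 0], [1, 1, -0.26, 0.4, 0]],
  ],
)

```text
t: 18.5
tool_pos: [0.762, -0.1896, 0.3387]
orientation: [-0.373, -2.951, -0.037]
force: [1.0, 0.2, -2.2]
opening: 0.0334
gripper_force: 35.0
```

>>> send_rows(
  plan=[
    [[1, 1, -0.26, 0.4, 0], [1, 1, -0.26, 0.4, 0], [1, 1, -0.26, 0.4, 0]],
  ],
)

```text
t: 18.75
tool_pos: [0.7734, -0.1932, 0.338]
orientation: [-0.378, -2.986, -0.031]
force: [0.5, 0.8, -2.0]
opening: 0.0337
gripper_force: 35.0
```

>>> send_rows(
  plan=[
    [[1, 1, -0.26, 0.4, 0], [1, 1, -0.26, 0.4, 0], [1, 1, -0.26, 0.4, 0]],
  ],
)

```text
t: 19.0
tool_pos: [0.7852, -0.1969, 0.3374]
orientation: [-0.382, -3.021, -0.025]
force: [0.6, 1.0, -2.1]
opening: 0.0333
gripper_force: 35.0
```

>>> send_rows(
  plan=[
    [[1, 1, -0.26, 0.4, 0], [1, 1, -0.26, 0.4, 0], [1, 1, -0.26, 0.4, 0]],
  ],
)

```text
t: 19.25
tool_pos: [0.7971, -0.2005, 0.3368]
orientation: [-0.387, -3.056, -0.019]
force: [0.6, -1.0, -2.1]
opening: 0.0332
gripper_force: 35.0
```

```bash
python3 st.py
```

```text
q [-3.090e-01  1.068e+00  2.300e-02  1.000e-03  2.113e+00 -1.628e+00] p [ 0.7971 -0.2005  0.3368] t 19.25 F [ 0.6 -1.  -2.1]
tilt 3.58 az 161.4 xaz 165.6 y [0.249 0.968 0.005]
```

>>> send_rows(
  plan=[
    [[1, 1, -0.26, 0.4, 0], [1, 1, -0.26, 0.4, 0], [1, 1, -0.26, 0.4, 0]],
  ],
)

```text
t: 19.5
tool_pos: [0.8096, -0.2042, 0.3364]
orientation: [-0.391, -3.092, -0.012]
force: [-0.3, 0.2, -2.7]
opening: 0.0333
gripper_force: 35.0
```

>>> send_rows(
  plan=[
    [[1, 1, -0.2, 0.4, 0], [1, 1, -0.2, 0.4, 0]],
  ],
)

```text
t: 19.67
tool_pos: [0.8227, -0.204, 0.3377]
orientation: [0.394, 3.105, 0.006]
force: [-0.6, -0.1, -2.5]
opening: 0.0337
gripper_force: 35.0
```

>>> send_rows(
  plan=[
    [[1, -1, 0.2, -0.2, 0.15], [1, -1, 0.2, -0.2, 0.15], [1, -1, 0.2, -0.2, 0.15], [1, -1, 0.2, -0.2, 0.15], [1, -1, 0.2, -0.2, 0.15], [1, -1, 0.2, -0.2, 0.15]],
  ],
)

```text
t: 20.17
tool_pos: [0.6893, -0.1778, 0.3134]
orientation: [0.148, 3.128, 0.007]
force: [1.2, -0.4, -0.9]
opening: 0.0332
gripper_force: 35.0
```

```bash
python3 st.py
```

```text
q [-0.328  0.419  1.007  0.007  1.707 -1.803] p [ 0.6893 -0.1778  0.3134] t 20.1667 F [ 1.2 -0.4 -0.9]
tilt 0.63 az 21.8 xaz 174.6 y [0.094 0.996 0.005]
```

>>> send_rows(
  plan=[
    [[1, -1, 0.5, -0.4, 0], [1, -1, 0.5, -0.4, 0], [1, -1, 0.5, -0.4, 0], [1, -1, 0.5, -0.4, 0], [1, -1, 0.5, -0.4, 0], [1, -1, 0.5, -0.4, 0], [1, -1, 0.5, -0.4, 0]],
  ],
)

```text
t: 20.75
tool_pos: [0.4842, -0.0752, 0.2293]
orientation: [0.147, 3.138, 0.011]
force: [-1.0, 0.1, -3.2]
opening: 0.0333
gripper_force: 35.0
```

```bash
python3 st.py
python3 - <<'E'
from h import *
for n in("scene","side"):
    im,d,K,D,E=grab(n);P=cloud(im,d,K,D,E);x,y,z=P[...,0],P[...,1],P[...,2]
    m=(x>.3)&(x<.65)&(y>-.25)&(y<.08)&(z>.15)&(z<.235);q=P[m]
    for lo in np.arange(.15,.235,.01): print(n,round(lo,3),((q[:,2]>lo)&(q[:,2]<=lo+.01)).sum(),end=' ')
    h=np.median(q[:,2]);rng=np.random.default_rng(0);b=0
    for _ in range(300):
        a=q[rng.choice(len(q),3,False)];nn=np.cross(a[1]-a[0],a[2]-a[0]);l=np.linalg.norm(nn)
        if l<1e-5:continue
        nn/=l;kk=abs((q-a[0])@nn)<.003
        if kk.sum()>b:b=kk.sum();ib=kk
    w=q[ib];c=w.mean(0);nn=np.linalg.svd(w-c,full_matrices=False)[2][2];nn*=np.sign(nn[2])
    print('\nlid',b,c.round(4),nn.round(4),np.ptp(w,axis=0).round(3),cv2.minAreaRect(w[:,:2].astype(np.float32)))
E
```

```text
q [-0.264 -0.168  1.794  0.007  1.516 -1.741] p [ 0.4842 -0.0752  0.2293] t 20.75 F [-1.   0.1 -3.2]
tilt 0.42 az 83.3 xaz 174.6 y [0.094 0.996 0.007]
scene 0.15 7 scene 0.16 9 scene 0.17 7 scene 0.18 7 scene 0.19 23 scene 0.2 2837 scene 0.21 25 scene 0.22 94 scene 0.23 47 
lid 2715 [ 0.506  -0.0642  0.2046] [-0.0058 -0.0062  1.    ] [0.221 0.235 0.007] ((0.5028682351112366, -0.02137032151222229), (0.273549884557724, 0.18014909327030182), 70.9977035522461)
side 0.15 0 side 0.16 0 side 0.17 3 side 0.18 5 side 0.19 56 side 0.2 1694 side 0.21 21 side 0.22 58 side 0.23 35 
lid 1603 [ 0.4833 -0.0622  0.2051] [-0.0102 -0.0044  0.9999] [0.194 0.235 0.008] ((0.49498051404953003, -0.030552372336387634), (0.25504937767982483, 0.16448591649532318), 79.19175720214844)
```

>>> send_rows(
  plan=[
    [[1, -0.175, 0.005, -0.2, 0], [1, -0.175, 0.005, -0.4, 0], [1, -0.175, 0.005, -0.6, 0], [1, -0.175, 0.005, -0.75, 0], [1, -0.175, 0.005, -0.8, 0], [1, -0.175, 0.005, -0.82, 0], [1, -0.175, 0.005, -0.82, 0]],
  ],
)

```text
t: 21.43
tool_pos: [0.4571, -0.0777, 0.0709]
orientation: [0.149, 3.127, 0.007]
force: [0.2, 0.7, -2.9]
opening: 0.0336
gripper_force: 35.0
```

```bash
python3 st.py
```

```text
q [-0.284 -0.104  2.038  0.007  1.199 -1.763] p [ 0.4571 -0.0777  0.0709] t 21.4333 F [ 0.2  0.7 -2.9]
tilt 0.66 az 19.9 xaz 174.5 y [0.095 0.995 0.005]
```

>>> send_rows(
  plan=[
    [[1, -0.04, 0.015, -0.02, 0], [1, -0.04, 0.015, -0.04, 0], [1, -0.04, 0.015, -0.055, 0], [1, -0.04, 0.015, -0.055, 0]],
  ],
)

```text
t: 21.77
tool_pos: [0.4484, -0.0744, 0.0595]
orientation: [0.149, 3.126, 0.007]
force: [-0.8, 0.4, -3.0]
opening: 0.0333
gripper_force: 35.0
```

```bash
python3 st.py
```

```text
q [-0.283 -0.115  2.07   0.007  1.176 -1.761] p [ 0.4484 -0.0744  0.0595] t 21.7667 F [-0.8  0.4 -3. ]
tilt 0.71 az 17.2 xaz 174.6 y [0.095 0.995 0.005]
```

>>> send_rows(
  plan=[
    [[1, 0, 0, -0.01, 0], [1, 0, 0, -0.015, 0], [1, 0, 0, -0.015, 0]],
  ],
)

```text
t: 22.02
tool_pos: [0.4489, -0.0745, 0.0568]
orientation: [0.149, 3.126, 0.007]
force: [1.5, 0.9, 2.7]
opening: 0.0334
gripper_force: 35.0
```

>>> send_rows(
  plan=[
    [[1, 0, 0, -0.006, 0], [1, 0, 0, -0.006, 0]],
  ],
)

```text
t: 22.18
tool_pos: [0.4493, -0.0744, 0.0563]
orientation: [0.149, 3.125, 0.007]
force: [-0.1, 1.8, 9.3]
opening: 0.0336
gripper_force: 35.0
```

>>> send_rows(
  plan=[
    [[-1, 0, 0, 0.005, 0], [-1, 0, 0, 0.005, 0], [-1, 0, 0, 0.005, 0], [-1, 0, 0, 0.005, 0], [-1, 0, 0, 0.1, 0], [-1, 0, 0, 0.3, 0], [-1, 0, 0, 0.5, 0], [-1, 0, 0, 0.7, 0], [-1, 0, -0.2, 0.9, 0], [-1, 0, -0.4, 1, 0], [-1, 0, -0.6, 1, 0], [-1, 0, -0.6, 1, 0]],
  ],
)

```text
t: 23.18
tool_pos: [0.4485, -0.1988, 0.2575]
orientation: [0.151, 3.124, 0.001]
force: [0.2, 0.9, -0.3]
opening: 0.093
gripper_force: 0.0
```

```bash
python3 st.py;  python3 - <<'E'
from h import *
a=grab("scene")[0][80:330,170:470];b=grab("wrist")[0]
cv2.imwrite("pics/t.png",np.hstack([cv2.resize(a,(400,333)),cv2.resize(b,(400,300))[:300] if 0 else cv2.copyMakeBorder(cv2.resize(b,(400,300)),0,33,0,0,0)]))
E
```

```text
q [-0.527 -0.191  1.764  0.007  1.557 -2.001] p [ 0.4485 -0.1988  0.2575] t 23.1833 F [ 0.2  0.9 -0.3]
tilt 0.81 az 0.1 xaz 174.5 y [0.097 0.995 0.001]
```

View pics/t.png

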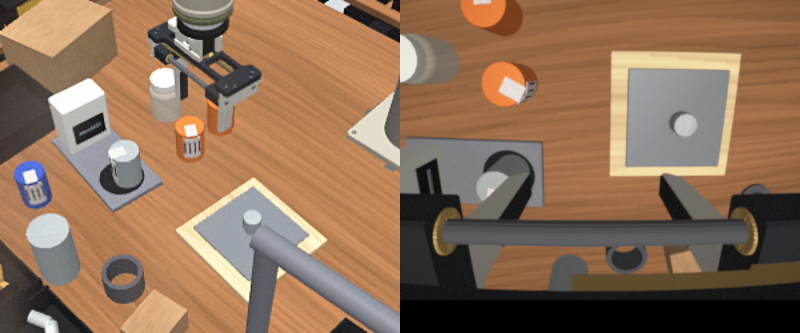

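>>> send_rows(
  plan=[
    [[-1, 0.75, -0.7, 0.1, 0], [-1, 0.75, -0.7, 0.1, 0], [-1, 0.75, -0.7, 0.1, 0], [-1, 0.75, -0.7, 0.1, 0], [-1, 0.75, -0.7, 0.1, 0], [-1, 0.75, -0.7, 0.1, 0]],
  ],
)

```text
t: 23.78
tool_pos: [0.6009, -0.3367, 0.2683]
orientation: [0.151, 3.133, 0.012]
force: [-0.2, -0.6, -1.7]
opening: 0.093
gripper_force: 0.0
```

```bash
python3 st.py;  python3 - <<'E'
from h import *
b=grab("wrist")[0]
cv2.imwrite("pics/t2.png",b)
E
```

```text
q [-0.59   0.362  1.16   0.009  1.62  -2.064] p [ 0.6009 -0.3367  0.2683] t 23.7833 F [-0.2 -0.6 -1.7]
tilt 0.52 az 55.3 xaz 174.5 y [0.096 0.995 0.008]
```

View pics/t2.png

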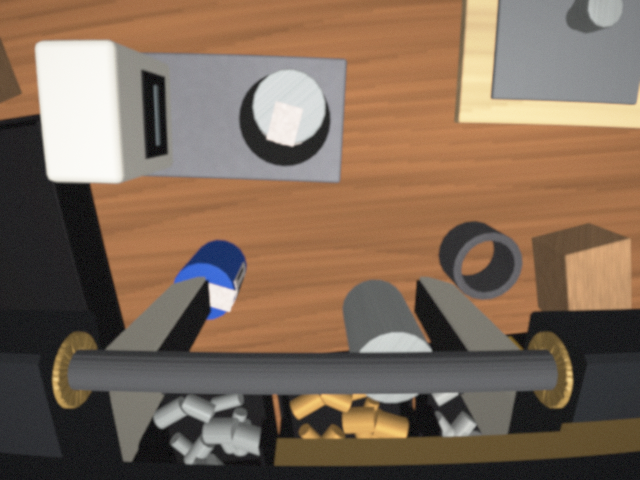

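Run:
```python
from h import *
im,d,K,D,E=load("wrist");P=cloud(im,d,K,D,E);z=P[...,2];hsv=cv2.cvtColor(im,cv2.COLOR_BGR2HSV);g=hsv[...,2]
box=np.zeros(z.shape,bool);box[55:175,230:345]=1
m=(box&(z>.083)&(z<.098)).astype(np.uint8)
c=max(cv2.findContours(m,0,1)[0],key=cv2.contourArea);q=onz(c[:,0],.09,K,D,E)[:,:2].astype(np.float32)
A=np.c_[2*q,np.ones(len(q))];s=np.linalg.lstsq(A,(q**2).sum(1),rcond=None)[0];r=np.sqrt(s[2]+s[:2]@s[:2]);print('tin circ',s[:2].round(4),'r',r,'minenc',cv2.minEnclosingCircle(q))
print('z med',np.median(z[m>0]))
t=s[:2]
sm=((m>0)&(hsv[...,2]>200)).astype(np.uint8)
print('strip V',np.percentile(hsv[...,2][m>0],[10,50,80,95]),sm.sum())
import itertools
for th in(195,205,215,225):
    sm=((m>0)&(hsv[...,2]>th)).astype(np.uint8);
    cs=cv2.findContours(sm,0,1)[0]
    if not cs: continue
    cc=max(cs,key=cv2.contourArea);w=onz(cc[:,0],.09,K,D,E)[:,:2].astype(np.float32);rc=cv2.minAreaRect(w)
    ce=np.array(rc[0])-t;print(th,sm.sum(),np.round(rc[1],4),round(rc[2],1),'az c',np.degrees(np.arctan2(ce[1],ce[0])).round(1),np.hypot(*ce).round(4))
# base plate
bx=np.zeros(z.shape,bool);bx[40:195,150:360]=1
bm=(bx&(z>.006)&(z<.02)&(hsv[...,1]<70)).astype(np.uint8);bm=cv2.morphologyEx(bm,3,np.ones((15,15)))
c=max(cv2.findContours(bm,0,1)[0],key=cv2.contourArea);w=onz(c[:,0],.012,K,D,E)[:,:2].astype(np.float32);print('base',cv2.minAreaRect(w))
pm=(bx&(z>.004)&(z<.025)&(g<50)).astype(np.uint8);pm[:,:230]=0
c=max(cv2.findContours(pm,0,1)[0],key=cv2.contourArea);w=onz(cv2.convexHull(c)[:,0],.012,K,D,E)[:,:2].astype(np.float32);print('pad',cv2.minEnclosingCircle(w))
bx=np.zeros(z.shape,bool);bx[30:195,25:160]=1
hm=(bx&(z>.125)&(z<.14)).astype(np.uint8);c=max(cv2.findContours(hm,0,1)[0],key=cv2.contourArea);w=onz(c[:,0],.132,K,D,E)[:,:2].astype(np.float32);print('head',cv2.minAreaRect(w))
```

```text
tin circ [ 0.513  -0.3455] r 0.02838743001575453 minenc ((0.5137830972671509, -0.345620334148407), 0.02966022863984108)
z med 0.08985152954744646
strip V [209. 221. 241. 245.] 3991
195 4042 [0.0549 0.0548] 22.5 az c 154.1 0.001
205 3937 [0.054  0.0545] 26.4 az c 165.3 0.0009
215 3767 [0.0537 0.053 ] 22.4 az c 141.6 0.0007
225 1132 [0.0237 0.0307] 68.7 az c -21.4 0.0122
base ((0.5155521035194397, -0.3928462564945221), (0.19368556141853333, 0.11880043894052505), 82.12248992919922)
pad ((0.5207027792930603, -0.35419297218322754), 0.043242085725069046)
head ((0.5025111436843872, -0.4899030029773712), (0.06092022359371185, 0.09817133843898773), 82.1074447631836)
```

>>> send_rows(
  plan=[
    [[-1, -0.44, -0.045, -0.1, -0.26], [-1, -0.44, -0.045, -0.3, -0.26], [-1, -0.44, -0.045, -0.4, -0.26], [-1, -0.44, -0.045, -0.4, -0.26]],
  ],
)

```text
t: 24.17
tool_pos: [0.5024, -0.3381, 0.1846]
orientation: [-0.576, -3.084, -0.017]
force: [-1.0, 2.0, -3.2]
opening: 0.093
gripper_force: 0.0
```

```bash
python3 st.py
```

```text
q [-0.682  0.181  1.526  0.008  1.443 -1.884] p [ 0.5024 -0.3381  0.1846] t 24.1667 F [-1.   2.  -3.2]
tilt 0.66 az 100.5 xaz 158.8 y [0.361 0.932 0.01 ]
```

>>> send_rows(
  plan=[
    [[-1, 0.04, -0.03, -0.1, 0], [-1, 0.04, -0.03, -0.2, 0], [-1, 0.04, -0.03, -0.2, 0]],
  ],
)

```text
t: 24.42
tool_pos: [0.5174, -0.3469, 0.1523]
orientation: [0.569, 3.082, 0.009]
force: [-0.8, 0.2, -0.1]
opening: 0.093
gripper_force: 0.0
```

```bash
python3 st.py
```

```text
q [-0.678  0.238  1.521  0.009  1.379 -1.885] p [ 0.5174 -0.3469  0.1523] t 24.4167 F [-0.8  0.2 -0.1]
tilt 0.53 az 28.2 xaz 159.1 y [0.357 0.934 0.007]
```

>>> send_rows(
  plan=[
    [[-1, -0.02, 0.007, -0.15, 0], [-1, -0.02, 0.007, -0.3, 0], [-1, -0.02, 0.007, -0.38, 0], [-1, -0.02, 0.007, -0.4, 0], [0.2, -0.02, 0.007, -0.4, 0], [1, -0.02, 0.007, -0.4, 0], [1, -0.02, 0.007, -0.4, 0], [1, -0.02, 0.007, -0.4, 0], [1, -0.02, 0.007, -0.4, 0], [1, -0.02, 0.007, -0.4, 0], [1, -0.02, 0.007, -0.4, 0]],
  ],
  force=20,
)

```text
t: 25.33
tool_pos: [0.5147, -0.348, 0.076]
orientation: [0.572, 3.076, 0.005]
force: [0.6, 3.0, 6.0]
opening: 0.0575
gripper_force: 20.0
```

```bash
python3 st.py
```

```text
q [-0.682  0.303  1.59   0.009  1.238 -1.888] p [ 0.5147 -0.348   0.076 ] t 25.3333 F [0.6 3.  6. ]
tilt 0.74 az 2.7 xaz 158.9 y [0.359 0.933 0.005]
```

>>> send_rows(
  plan=[
    [[1, 0, 0, 0.015, 0], [1, 0.03, -0.015, 0.015, -0.9], [1, 0.03, -0.015, 0.015, -0.9], [1, 0.03, -0.015, 0.015, -0.9], [1, 0.03, -0.015, 0.015, -0.9], [1, 0.03, -0.015, 0.015, -0.9], [1, 0.03, -0.015, 0.015, -0.9], [1, 0.03, -0.015, 0.015, -0.9], [1, 0.03, -0.015, 0.015, -0.9], [1, 0.03, -0.015, 0.015, -0.9]],
  ],
)

```text
t: 26.17
tool_pos: [0.5192, -0.3506, 0.0769]
orientation: [1.912, 2.481, -0.004]
force: [0.4, -0.4, -4.1]
opening: 0.0577
gripper_force: 20.0
```

>>> send_rows(
  plan=[
    [[1, 0, 0, 0, -0.1], [1, 0, 0, 0, -0.2], [1, 0, 0, 0, -0.3], [1, 0, 0, 0, -0.377], [1, 0, 0, 0, -0.377]],
  ],
)

```text
t: 26.58
tool_pos: [0.5195, -0.3506, 0.0771]
orientation: [2.359, 2.06, -0.007]
force: [-0.8, -0.4, -3.2]
opening: 0.0575
gripper_force: 20.0
```

```bash
python3 st.py
```

```text
q [-0.672  0.318  1.57  -0.007  1.245 -0.535] p [ 0.5195 -0.3506  0.0771] t 26.5833 F [-0.8 -0.4 -3.2]
tilt 0.59 az -75.7 xaz 82.3 y [ 0.991 -0.135  0.004]
```

>>> send_rows(
  plan=[
    [[1, 0, 0, -0.008, 0], [1, 0, 0, -0.015, 0], [1, 0, 0, -0.015, 0]],
  ],
)

```text
t: 26.83
tool_pos: [0.5199, -0.351, 0.0758]
orientation: [2.353, 2.066, -0.007]
force: [-4.1, 3.0, 6.5]
opening: 0.0574
gripper_force: 20.0
```

```bash
python3 st.py
python3 - <<'E'
from h import *
a=grab("scene")[0][100:260,180:340];b=grab("wrist")[0];c=grab("side")[0][150:290,280:420]
cv2.imwrite("pics/s.png",np.hstack([cv2.resize(a,(260,300)),cv2.resize(b[:300],(300,300)),cv2.resize(c,(240,300))]))
E
```

```text
q [-0.672  0.319  1.571 -0.007  1.242 -0.54 ] p [ 0.5199 -0.351   0.0758] t 26.8333 F [-4.1  3.   6.5]
tilt 0.66 az -72.0 xaz 82.6 y [ 0.992 -0.129  0.005]
```

View pics/s.png

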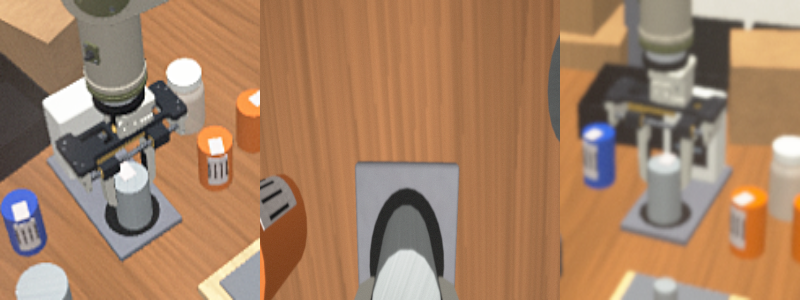

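>>> send_rows(
  plan=[
    [[1, 0, 0, 0, 0], [1, 0, 0, 0, 0], [1, 0, 0, 0, 0], [1, 0, 0, 0, 0], [1, 0, 0, 0, 0], [1, 0, 0, 0, 0], [1, 0, 0, 0, 0], [1, 0, 0, 0, 0], [1, 0, 0, 0, 0], [1, 0, 0, 0, 0], [1, 0, 0, 0, 0], [1, 0, 0, 0, 0], [1, 0, 0, 0, 0], [1, 0, 0, 0, 0], [1, 0, 0, 0, 0], [1, 0, 0, 0, 0], [1, 0, 0, 0, 0]],
  ],
  force=25,
)

```text
t: 28.4
tool_pos: [0.5199, -0.351, 0.0758]
orientation: [2.353, 2.066, -0.007]
force: [-3.5, 2.7, 7.6]
opening: 0.058
gripper_force: 25.0
```

```bash
python3 st.py
python3 - <<'E'
from h import *
im,d,K,D,E=grab("wrist");P=cloud(im,d,K,D,E);z=P[...,2];hsv=cv2.cvtColor(im,cv2.COLOR_BGR2HSV)
m=(z>.083)&(z<.098)&(abs(P[...,0]-.52)<.035)&(abs(P[...,1]+.351)<.035)
v,u=np.nonzero(m);print(m.sum(),v.min(),v.max(),u.min(),u.max())
s=m&(hsv[...,2]>228)&(hsv[...,1]<25);q=P[s];print(s.sum(),(q.mean(0)).round(4), np.percentile(q,[2,98],axis=0).round(4).tolist())
for lo in np.arange(-.385,-.32,.005):
    k=q[(q[:,1]>lo)&(q[:,1]<lo+.005)]
    if len(k)>3:print(lo.round(3),len(k),k[:,0].min().round(4),k[:,0].max().round(4))
E
```

```text
q [-0.672  0.319  1.571 -0.007  1.242 -0.54 ] p [ 0.5199 -0.351   0.0758] t 28.4 F [-3.5  2.7  7.6]
tilt 0.66 az -71.8 xaz 82.6 y [ 0.992 -0.129  0.005]
15123 243 352 207 407
1885 [ 0.5202 -0.353   0.0904] [[0.5096, -0.3602, 0.0892], [0.5308, -0.3461, 0.0915]]
-0.365 46 0.5181 0.5304
-0.36 625 0.5084 0.5311
-0.355 710 0.509 0.5315
-0.35 498 0.5096 0.5317
-0.325 5 0.5169 0.5261
```

>>> send_rows(
  plan=[
    [[1, 0, 0, 0.1, 0], [1, 0, 0, 0.3, 0], [1, 0, 0, 0.5, 0], [1, 0.1, 0.05, 0.7, -0.1], [1, 0.2, 0.1, 0.9, -0.2], [1, 0.3, 0.2, 1, -0.3]],
  ],
)

```text
t: 28.95
tool_pos: [0.5797, -0.3133, 0.2784]
orientation: [2.651, 1.659, -0.008]
force: [0.7, -1.4, -3.6]
opening: 0.0579
gripper_force: 25.0
```

>>> send_rows(
  plan=[
    [[1, 0.9, 0.5, 0.2, -0.9], [1, 0.9, 0.5, 0.2, -0.9], [1, 0.9, 0.5, 0.2, -0.9], [1, 0.9, 0.5, 0.2, -0.9], [1, 0.9, 0.5, 0.2, -0.9], [1, 0.9, 0.5, 0.2, -0.9], [1, 0.9, 0.5, 0.2, -0.9], [1, 0.9, 0.5, 0.2, -0.9]],
  ],
)

```text
t: 29.62
tool_pos: [0.7605, -0.2101, 0.3117]
orientation: [3.124, 0.28, -0.019]
force: [0.4, -0.8, -3.2]
opening: 0.0576
gripper_force: 25.0
```

```bash
python3 st.py
```

```text
q [-0.33   0.704  0.625 -0.01   1.822  1.059] p [ 0.7605 -0.2101  0.3117] t 29.6167 F [ 0.4 -0.8 -3.2]
tilt 0.76 az -153.1 xaz 10.2 y [ 0.178 -0.984  0.004]
```

>>> send_rows(
  plan=[
    [[1, 0.35, -0.1, 0.1, -0.42], [1, 0.35, -0.1, 0.1, -0.42], [1, 0.35, -0.1, 0.1, -0.42], [1, 0.35, -0.1, 0.1, -0.42]],
  ],
)

```text
t: 29.95
tool_pos: [0.8186, -0.2281, 0.3278]
orientation: [3.128, -0.193, 0.005]
force: [54.0, -17.5, 30.9]
opening: 0.0576
gripper_force: 25.1
```

>>> send_rows(
  plan=[
    [[1, 1, -0.26, 0.3, 0], [1, 1, -0.26, 0.3, 0], [1, 1, -0.26, 0.3, 0]],
  ],
)

```text
t: 30.2
tool_pos: [0.8356, -0.2314, 0.3213]
orientation: [3.119, -0.19, 0.066]
force: [-0.8, 1.0, -3.3]
opening: 0.0575
gripper_force: 25.0
```

>>> send_rows(
  plan=[
    [[1, 1, -0.26, 0.3, 0], [1, 1, -0.26, 0.3, 0], [1, 1, -0.26, 0.3, 0]],
  ],
)

```text
t: 30.45
tool_pos: [0.8523, -0.2346, 0.3183]
orientation: [3.108, -0.191, 0.13]
force: [1.5, -0.1, -3.7]
opening: 0.0575
gripper_force: 25.0
```

>>> send_rows(
  plan=[
    [[1, 1, -0.26, 0.3, 0], [1, 1, -0.26, 0.3, 0], [1, 1, -0.26, 0.3, 0]],
  ],
)

```text
t: 30.7
tool_pos: [0.8688, -0.238, 0.312]
orientation: [3.098, -0.192, 0.187]
force: [0.9, 0.6, -3.2]
opening: 0.0574
gripper_force: 25.0
```

>>> send_rows(
  plan=[
    [[1, 1, -0.26, 0.3, 0], [1, 1, -0.26, 0.3, 0], [1, 1, -0.26, 0.3, 0]],
  ],
)

```text
t: 30.95
tool_pos: [0.8852, -0.2415, 0.3065]
orientation: [3.086, -0.192, 0.245]
force: [-0.2, 0.5, -4.2]
opening: 0.0575
gripper_force: 25.0
```

```bash
python3 st.py
```

```text
q [-0.323  1.109  0.023  0.002  1.847  1.373] p [ 0.8852 -0.2415  0.3065] t 30.95 F [-0.2  0.5 -4.2]
tilt 9.36 az -17.8 xaz -7.0 y [-0.126 -0.992  0.03 ]
```

>>> send_rows(
  plan=[
    [[1, 0, 0, 0, -0.12], [1, 0, 0, 0, -0.24], [1, 0, 0, 0, -0.24], [1, 0.3, -0.08, 0.1, -0.24]],
  ],
)

```text
t: 31.28
tool_pos: [0.8932, -0.2432, 0.3066]
orientation: [3.015, -0.565, 0.278]
force: [0.2, -0.0, -2.9]
opening: 0.0577
gripper_force: 25.0
```

>>> send_rows(
  plan=[
    [[1, 1, -0.26, 0.3, 0], [1, 1, -0.26, 0.3, 0], [1, 1, -0.26, 0.3, 0]],
  ],
)

```text
t: 31.53
tool_pos: [0.9097, -0.249, 0.3029]
orientation: [3.006, -0.564, 0.341]
force: [-0.5, -0.2, -3.0]
opening: 0.0574
gripper_force: 25.0
```

>>> send_rows(
  plan=[
    [[1, 1, -0.26, 0.3, 0], [1, 1, -0.26, 0.3, 0], [1, 1, -0.26, 0.3, 0]],
  ],
)

```text
t: 31.78
tool_pos: [0.9256, -0.2537, 0.2994]
orientation: [2.995, -0.563, 0.402]
force: [-0.9, 0.1, -2.2]
opening: 0.058
gripper_force: 25.0
```

>>> send_rows(
  plan=[
    [[1, 1, -0.26, 0.3, 0], [1, 1, -0.26, 0.3, 0], [1, 1, -0.26, 0.3, 0]],
  ],
)

```text
t: 32.03
tool_pos: [0.9415, -0.2583, 0.2971]
orientation: [2.984, -0.561, 0.463]
force: [0.5, 0.8, -3.3]
opening: 0.0576
gripper_force: 25.0
```

```bash
python3 st.py
```

```text
q [-0.308  1.134  0.023 -0.033  1.675  1.626] p [ 0.9415 -0.2583  0.2971] t 32.0333 F [ 0.5  0.8 -3.3]
tilt 17.8 az -23.8 xaz -21.2 y [-0.365 -0.931  0.013]
```

>>> send_rows(
  plan=[
    [[1, 1, -0.26, 0.3, 0], [1, 1, -0.26, 0.3, 0], [1, 1, -0.26, 0.3, 0]],
  ],
)

```text
t: 32.28
tool_pos: [0.9571, -0.2628, 0.2955]
orientation: [2.971, -0.557, 0.524]
force: [0.2, 0.6, -3.8]
opening: 0.0578
gripper_force: 25.0
```

>>> send_rows(
  plan=[
    [[1, 1, -0.26, 0.3, 0], [1, 1, -0.26, 0.3, 0], [1, 1, -0.26, 0.3, 0]],
  ],
)

```text
t: 32.53
tool_pos: [0.9725, -0.2671, 0.2944]
orientation: [2.958, -0.553, 0.585]
force: [-1.0, 0.5, -3.5]
opening: 0.0576
gripper_force: 25.0
```

>>> send_rows(
  plan=[
    [[1, 1, -0.26, 0.3, 0], [1, 1, -0.26, 0.3, 0], [1, 1, -0.26, 0.3, 0]],
  ],
)

```text
t: 32.78
tool_pos: [0.9875, -0.2714, 0.2939]
orientation: [2.943, -0.549, 0.645]
force: [-0.7, 1.0, -3.1]
opening: 0.0575
gripper_force: 25.0
```

>>> send_rows(
  plan=[
    [[1, 1, -0.26, 0.3, 0], [1, 1, -0.26, 0.3, 0], [1, 1, -0.26, 0.3, 0]],
  ],
)

```text
t: 33.03
tool_pos: [1.0022, -0.2755, 0.294]
orientation: [2.927, -0.545, 0.705]
force: [0.0, -0.6, -4.2]
opening: 0.0581
gripper_force: 25.0
```

```bash
python3 st.py
```

```text
q [-0.31   1.163  0.024 -0.023  1.484  1.626] p [ 1.0022 -0.2755  0.294 ] t 33.0333 F [ 0.  -0.6 -4.2]
tilt 27.03 az -20.6 xaz -21.1 y [-0.359 -0.933 -0.003]
```

>>> send_rows(
  plan=[
    [[1, -1, 0.2, 0.5, 0], [1, -1, 0.2, 0.5, 0], [1, -1, 0.2, 0.5, 0], [1, -1, 0.2, 0.5, 0], [1, -1, 0.2, 0.5, 0], [1, -1, 0.2, 0.5, 0], [1, -1, 0.2, 0.5, 0]],
  ],
)

```text
t: 33.62
tool_pos: [0.8003, -0.235, 0.3949]
orientation: [2.927, -0.545, 0.705]
force: [0.3, -0.8, -3.0]
opening: 0.0577
gripper_force: 25.0
```

>>> send_rows(
  plan=[
    [[1, -1, 0.6, 0, 0.4], [1, -1, 0.6, 0, 0.4], [1, -1, 0.6, 0, 0.4], [1, -1, 0.6, 0, 0.4], [1, -1, 0.6, 0, 0.4], [1, -1, 0.6, 0, 0.4], [1, -1, 0.6, 0, 0.4]],
  ],
)

```text
t: 34.2
tool_pos: [0.5994, -0.1134, 0.3958]
orientation: [-3.038, -0.08, -0.733]
force: [0.3, 0.0, -3.3]
opening: 0.0575
gripper_force: 25.0
```

>>> send_rows(
  plan=[
    [[1, -0.7, 0.9, 0, 0], [1, -0.7, 0.9, 0, 0], [1, -0.7, 0.9, 0, 0], [1, -0.7, 0.9, 0, 0], [1, -0.7, 0.9, 0, 0], [1, -0.7, 0.9, 0, 0], [1, -0.7, 0.9, 0, 0]],
  ],
)

```text
t: 34.78
tool_pos: [0.4609, 0.0674, 0.3961]
orientation: [-3.035, -0.083, -0.735]
force: [0.8, -1.2, -3.7]
opening: 0.0576
gripper_force: 25.0
```

```bash
python3 st.py
```

```text
q [ 0.019 -0.729  1.966  0.021  1.43   1.537] p [0.4609 0.0674 0.3961] t 34.7833 F [ 0.8 -1.2 -3.7]
tilt 27.24 az 3.7 xaz 3.1 y [ 0.056 -0.998 -0.004]
```

>>> send_rows(
  plan=[
    [[1, 0, 0.89, 0, 0], [1, 0, 0.89, 0, 0], [1, 0, 0.89, 0, 0], [1, 0, 0.89, 0, 0], [1, 0, 0.89, 0, 0], [1, 0.1, 0.89, -0.3, 0], [1, 0.2, 0.89, -0.5, 0], [1, 0.2, 0.89, -0.5, 0]],
  ],
)

```text
t: 35.45
tool_pos: [0.5025, 0.2422, 0.2899]
orientation: [-3.041, -0.08, -0.726]
force: [-0.4, -0.1, -4.4]
opening: 0.0579
gripper_force: 25.0
```

```bash
python3 st.py
python3 - <<'E'
from h import *
n=np.array([-.4531,-.0277,.891]);X=np.array([.8893,.0544,.454]);Y=np.cross(n,X)
O=np.array([.5607,.2487,.189])-.145*n
for c in("scene","side"):
    im,d,K,D,E=grab(c);P=cloud(im,d,K,D,E);L=(P-O)@np.c_[X,Y,n];V=im.max(2)
    m=(abs(L[...,2]-.097)<.004)&(abs(L[...,0])<.09)&(abs(L[...,1])<.09)&(V<70)
    q=L[m];print(c,'rim',len(q),np.percentile(q,[1,99],axis=0).round(4).tolist())
    m=(abs(L[...,2]-.006)<.006)&(abs(L[...,0])<.08)&(abs(L[...,1])<.08)&(V<70)
    q=L[m];print('floor',len(q),np.percentile(q,[1,50,99],axis=0).round(4).tolist()) if len(q) else 0
E
```

```text
q [ 0.476 -0.407  1.949 -0.201  1.174  2.032] p [0.5025 0.2422 0.2899] t 35.45 F [-0.4 -0.1 -4.4]
tilt 26.86 az 3.3 xaz 3.0 y [ 0.053 -0.999 -0.002]
scene rim 965 [[-0.074, -0.0719, 0.0932], [0.0735, 0.072, 0.1009]]
floor 856 [[-0.0714, -0.0676, 0.002], [-0.0539, 0.0031, 0.008], [0.0734, 0.0696, 0.0118]]
side rim 580 [[-0.0713, -0.0688, 0.0931], [0.0679, 0.0776, 0.1008]]
floor 904 [[-0.0697, -0.0693, 0.0022], [-0.0081, -0.0488, 0.007], [0.0631, 0.0766, 0.0118]]
```

>>> send_rows(
  plan=[
    [[1, 0.03, 0.02, -0.2, 0], [1, 0.073, 0.02, -0.42, 0], [1, 0.073, 0.02, -0.42, 0], [1, 0.073, 0.02, -0.42, 0]],
  ],
)

```text
t: 35.88
tool_pos: [0.5165, 0.2454, 0.2088]
orientation: [-3.042, -0.077, -0.726]
force: [0.1, -1.3, -2.9]
opening: 0.0577
gripper_force: 25.0
```

```bash
cat >> st.py <<'E'
n=np.array([-.4531,-.0277,.891]);X=np.array([.8893,.0544,.454]);O=np.array([.5607,.2487,.189])-.145*n
print("tub xyz of TCP",((np.array(s["tool_pos"])-O)@np.c_[X,np.cross(n,X),n]).round(4))
E
python3 st.py
```

```text
q [ 0.469 -0.322  2.032 -0.217  1.008  2.065] p [0.5165 0.2454 0.2088] t 35.8833 F [ 0.1 -1.3 -2.9]
tilt 26.85 az 3.1 xaz 2.9 y [ 0.051 -0.999 -0.002]
tub xyz of TCP [-0.0305 -0.0006  0.1827]
```

>>> send_rows(
  plan=[
    [[1, 0.06, 0.004, -0.117, 0], [1, 0.12, 0.007, -0.234, 0], [1, 0.18, 0.011, -0.351, 0], [1, 0.22, 0.013, -0.43, 0], [1, 0.238, 0.015, -0.468, 0], [1, 0.238, 0.015, -0.468, 0]],
  ],
)

```text
t: 36.38
tool_pos: [0.5664, 0.2495, 0.1183]
orientation: [-3.038, -0.077, -0.734]
force: [-0.8, -0.1, -4.0]
opening: 0.0576
gripper_force: 25.0
```

```bash
python3 st.py
```

```text
q [ 0.428 -0.092  2.01  -0.234  0.79   2.077] p [0.5664 0.2495 0.1183] t 36.3833 F [-0.8 -0.1 -4. ]
tilt 27.16 az 3.4 xaz 2.8 y [ 0.051 -0.999 -0.004]
tub xyz of TCP [-0.027   0.0005  0.0794]
```

Creep down along the tub's axis until contact.

>>> send_rows(
  plan=[
    [[1, 0.005, 0, -0.015, 0], [1, 0.01, 0, -0.03, 0], [1, 0.01, 0, -0.03, 0]],
  ],
)

```text
t: 36.63
tool_pos: [0.5679, 0.2498, 0.1125]
orientation: [-3.036, -0.077, -0.735]
force: [-0.4, -0.4, -3.6]
opening: 0.0577
gripper_force: 25.0
```

>>> send_rows(
  plan=[
    [[1, 0.004, 0, -0.009, 0], [1, 0.004, 0, -0.009, 0]],
  ],
)

```text
t: 36.8
tool_pos: [0.5687, 0.2498, 0.1104]
orientation: [-3.036, -0.078, -0.735]
force: [-1.5, 0.1, 1.4]
opening: 0.0574
gripper_force: 25.0
```

```bash
python3 st.py
```

```text
q [ 0.426 -0.075  2.011 -0.237  0.772  2.08 ] p [0.5687 0.2498 0.1104] t 36.8 F [-1.5  0.1  1.4]
tilt 27.23 az 3.5 xaz 2.9 y [ 0.052 -0.999 -0.004]
tub xyz of TCP [-0.0285  0.0007  0.0713]
```

>>> send_rows(
  plan=[
    [[1, 0.001, 0, -0.002, 0], [1, -0.01, 0, -0.008, 0], [1, -0.02, -0.001, -0.013, 0], [1, -0.031, -0.002, -0.018, 0], [1, -0.031, -0.002, -0.018, 0]],
  ],
)

```text
t: 37.22
tool_pos: [0.5632, 0.2497, 0.1076]
orientation: [-3.035, -0.078, -0.738]
force: [-1.0, -0.0, 6.5]
opening: 0.0576
gripper_force: 25.0
```

```bash
python3 st.py
```

```text
q [ 0.431 -0.086  2.028 -0.242  0.765  2.089] p [0.5632 0.2497 0.1076] t 37.2167 F [-1.  -0.   6.5]
tilt 27.34 az 3.5 xaz 2.9 y [ 0.052 -0.999 -0.005]
tub xyz of TCP [-0.0347  0.0009  0.0714]
```

>>> send_rows(
  plan=[
    [[-0.55, 0, 0, 0, 0], [-0.55, 0, 0, 0, 0], [-0.55, 0, 0, 0, 0], [-0.55, 0, 0, 0, 0], [-0.55, 0, 0, 0, 0]],
  ],
)

```text
t: 37.63
tool_pos: [0.5615, 0.2488, 0.1049]
orientation: [-3.039, -0.077, -0.731]
force: [-0.3, -0.5, -0.5]
opening: 0.0722
gripper_force: 0.0
```

>>> send_rows(
  plan=[
    [[-0.55, -0.03, -0.002, 0.06, 0], [-0.55, -0.08, -0.005, 0.16, 0], [-0.55, -0.16, -0.01, 0.31, 0], [-0.55, -0.24, -0.015, 0.47, 0], [-0.55, -0.32, -0.02, 0.63, 0], [-0.55, -0.5, -0.02, 0.8, 0], [-0.55, -0.7, -0.02, 0.9, 0], [-0.55, -0.7, -0.02, 0.9, 0], [-0.55, -0.7, -0.02, 0.9, 0]],
  ],
)

```text
t: 38.38
tool_pos: [0.4211, 0.2461, 0.2886]
orientation: [-3.033, -0.079, -0.738]
force: [0.9, -0.4, 0.2]
opening: 0.0718
gripper_force: 0.0
```

```bash
python3 st.py
python3 - <<'E'
from h import *
a,b=grab("scene")[0],grab("side")[0];cv2.imwrite("pics/f.png",np.hstack([a[80:480,180:580],b[130:450,100:500][:,:] if 0 else b[80:480,80:480]]))
E
```

```text
q [ 0.595 -0.616  2.095 -0.247  1.251  2.143] p [0.4211 0.2461 0.2886] t 38.3833 F [ 0.9 -0.4  0.2]
tilt 27.37 az 3.8 xaz 2.9 y [ 0.054 -0.999 -0.007]
tub xyz of TCP [-0.079   0.0059  0.297 ]
```

View pics/f.png

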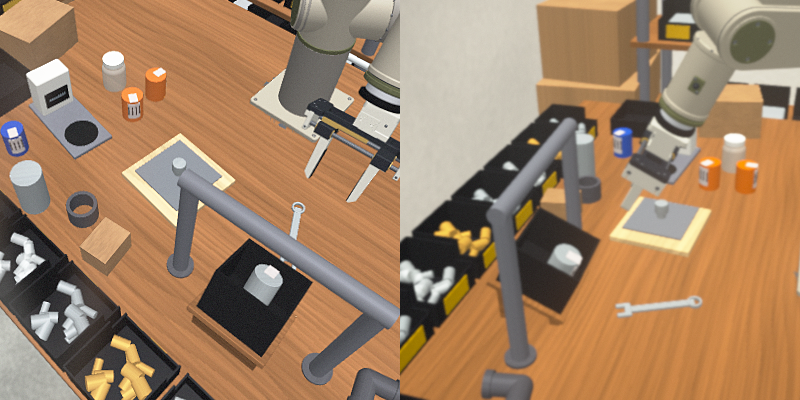

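The final view shows the tin upright on the tub floor (scene crop at 265,285) and the lid flat, knob up, in the middle of the board (180,175). The gripper is clear and the bystanders haven't moved, so I'm handing the job in.

```bash
python3 -c "
from plant import order;print(order.close_job())"
```

```text
the job is handed in; nothing more can be done
None
```

I handed the job in at about 38 s of the 64 s allowed: the lid is flat and knob up in the middle of the board, the tin's label was held facing the scanner window for over a second, and the tin stands right way up on the tub floor; the interface has no tilt command, so I got the 27° tool tilt by repeatedly commanding poses just out of reach, which gave one brief wrist-force reading of about 65 N (limit 120 N).

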